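# Clamp the bowl stop to the plating counter's slotted rail

## Robot

A 7-joint arm with a two-finger parallel gripper is mounted at the origin on the work surface. World frame = base frame: x ahead of the robot, y to its left, z up, the work surface at z = 0. Lengths are in mm, angles in rad, forces in N, time in s.
With the tool pointing down it reaches from about 425 to 875 mm from the base axis. Payload 8.4 kg.
Tool frame: the origin (TCP) lies at the centre of the arm's flange, where the gripper is bolted on; the fingertips stand 182 mm ahead of it and the grasp point (between the pads) lies 164 mm ahead of it (bot.tip_reach is the distance from the TCP to the fingertips, in mm); z points along the fingers, x is the direction in which the jaws open and shut, and the axes are right-handed (so a half turn about z gives the same grasp; the last joint's range is limited). The gripper opens to 87 mm and grips with 3 to 60 N. Pads are 19 mm wide; open, the fingers measure 117 mm over their backs; the gripper's body (75 mm by 190 mm) begins 51 mm behind the grasp point.
Start: joints at [1.233, 0.333, 0.04, 1.465, -0.013, 1.343, -0.059], TCP at [153.729, -631.538, 404.746] pointing down, gripper open.
Joint ranges: [-2.58, 2.58], [-0.38, 2.09], [-1.3, 1.39], [0.25, 2.4], [-1.5, 4.64], [0.08, 2.09], [-2.65, 2.65]. Speed limits (rad/s): [2.22, 2.22, 2.79, 2.79, 3.14, 3.14, 3.14].

## Interface

Orientations are given as a 3x3 rotation matrix whose columns are the frame's x, y, z axes.
In Python, from workcell import bot gives the robot as it stands. The module is installed in compiled form; this text tells all that it offers. Calls block until the motion is done:
- bot.move_to(position, orientation): joint-space move of the TCP to a pose.
- bot.movel(position, attitude=None, rate=150): straight line of the TCP; attitude=None keeps the orientation; rate is the mean speed in mm/s.
- bot.set_joints(angles): joint-space move.
- bot.move_gripper(opening, strength=None): opening from 0.0 (shut) to 1.0 (fully open); strength is the grip in N (None keeps the last); returns when the fingers have stopped.
- bot.pause(seconds).
- bot.ik(position, orientation): joint angles nearest the present ones, or None.
- bot.get_obs(): the state.
- bot.snapshot(name): name is "side" or "top" or "wrist"; returns a dict with "pixels" (384x512x3 uint8, red, green, blue), "fx", "fy", "cx", "cy" (pixels), "R" (3x3) and "t" (3): a world point X has camera coordinates R X + t. Camera axes: x right, y down, z forward; pixel columns grow to the right and rows downward; lengths in mm; the calibration is good to about 2 mm. A picture is of the moment at which its call begins. There is no depth.
A pose or a line that the arm cannot do raises bot.Unreachable and nothing moves.
- bot.sign_off(): hands the job in, once; it reports no verdict.
The state is a dict: "clock": time; "qpos": joint angles; "qvel": joint speeds; "effort": joint torques, N m; "tool_pos": TCP position; "orientation": TCP orientation; "contact_force": force on the tool from outside, world axes, zero at the start; "torque": the same for the moment, N m; "opening": opening from 0.0 (shut) to 1.0 (fully open).
Only numpy, scipy, OpenCV 4.12 (cv2) and the standard library are available. Lean on these libraries where they do the work, as an engineer would, in place of code of your own. Each camera call takes 0.05 s, during which the arm holds its last target.

## Task

Clamp the blue bowl stop to the slotted rail right where it stands: take the orange-knobbed T-bolt out of its white holder, lower its head through the stop's hole into the rail slot, turn it clockwise until the head lies square across the slot, then tighten the knob hand-tight (about 0.3 N m). Never force or overtighten the bolt, keep the stop where it is, leave the other things on the counter alone, and let go at the end.

Things in the scene. Friction and masses are not known exactly. Their poses are not given: they have to be found in the camera images.
- rail: Bare aluminium T-slot rail, fixed: 70 wide x 260 long x 32 mm high (94 wide with dark side strips). Origin under its centre on the counter; local y runs along the slot. Slot mouth 18.5 wide, centred; lips 6 thick; below them a cavity 37 wide, from 6 to 26 mm above the counter. Open at both ends.
- stop: Loose blue bowl stop (0.55-0.95 kg) straddling the rail, free to slide along it only. Origin: centre of its hole, at the level of the rail's top (underside of its 6 mm thick foot, 96 long x 82 wide). Local y along the slot; an arm with a curved fence reaches 95-125 mm to local +x, fence top 17 mm above the origin.
- stop_hole (a point): Centre of the stop's oblong through-hole, at the foot's top face, 38 mm above the counter. Hole 21 mm wide (local x) x 48 long (local y), over the rail slot.
- bolt: T-bolt, 0.24 kg, loose. Origin: underside of the head; z up the stud. Head 36 long (local y) x 16 wide (local x) x 13 mm, its lowest 3 mm only 30 x 12; two opposite corners cut, so under the lips it turns a quarter clockwise (from above) only, then stops on the cavity walls. Stud 12 mm, top at z=66 mm, with a red stripe on it along local y.
- bolt_head (a point): On the bolt's axis, top face of the head (13 mm above its underside; 34-36 mm below knob_grip at first). Slack at first: with the washer resting on the stop it hangs 1.4 to 3.2 mm below the lips. Tightening draws it up 2.5 mm per radian of nut; once it bears on the lips (26 mm above the counter) the clamp force grows about 115 N per radian.
- knob_grip (a point): On the bolt's axis, 17 mm up the round orange knob (38 mm wide, 26 high), gripped from above. 21 mm below it: underside of a captive 36 mm washer that rests on stop or holder and bears the hanging bolt. Clockwise tightens. Knob is sprung on the nut (1.5 N m per rad). Torque: 0.02 or less while the head turns along, 0.18 N m nut running, 0.24-0.36 hand-tight, 0.40 too tight.
- holder: White holder block, fixed, 64 x 72 x 36 mm, origin under its centre, left or right of the rail; the bolt hangs upright in its oblong pocket (22 x 46 mm, long along local y) by the washer, to be drawn straight up 40 mm.
- bowl_a: Black bowl 150 mm wide, 45 high, in front of the stop's fence; origin under its centre. Bystander.
- bowl_b: Black bowl 150 mm wide, 45 high, on the right; origin under its centre. Bystander.
- bowl_c: Black bowl 150 mm wide, 45 high, on the left; origin under its centre. Bystander.
- salt_dish: Small white dish 64 mm wide, 30 high, on the other side of the rail from the holder; origin under its centre. Bystander.
- spoon: Steel spoon lying near left; bystander.

How it is judged:
By the outcome, as a careful person would: the job done as asked, in the order asked, and still so for the second after the job is handed in, with the robot touching nothing.
It also fails if it takes over 72 s, if anything falls off the work surface, if the arm or the gripper's body presses on something with over 40 N, if the wrist force passes 120 N, or if a joint passes its speed limit or range.

## Working session

There is one attempt and no reset: what is moved stays moved. The work goes in short steps, each a Python script; the robot and the scene stay as the last script left them, time stands still between calls to the robot, and variables do not carry over. Pictures are saved under pics/ and viewed, and the job is handed in when it is done.

```bash
mkdir -p pics; ls
python3 - <<'E'
from workcell import bot
import cv2
for n in("side","top","wrist"):
    s=bot.snapshot(n); cv2.imwrite(f"pics/{n}0.png",cv2.cvtColor(s["pixels"],cv2.COLOR_RGB2BGR))
    print(n,s["fx"],s["fy"],s["cx"],s["cy"],s["R"],s["t"])
o=bot.get_obs();print(o)
E
```

```text
pics
side 428.6313007598153 428.6313007598153 253.6440559019594 190.1875979453458 [[-0.99714672 -0.07369421  0.01635817]
 [-0.04971029  0.47795818 -0.87697483]
 [ 0.05680945 -0.87528575 -0.4802578 ]] [ 534.32559573  101.33671276 1094.80248092]
top 481.36659203723394 481.36659203723394 248.1434691839072 192.68573702873746 [[-0.01487487 -0.99988716  0.00210079]
 [-0.99812349  0.01472375 -0.05943658]
 [ 0.05939894 -0.00298096 -0.99822987]] [  13.70590438  527.75296745 1418.81527124]
wrist 298.24245265138086 298.24245265138086 256.2086968201924 186.85155567440265 [[ 0.2367717  -0.97156436 -0.00136508]
 [-0.93738345 -0.22881072  0.26259841]
 [-0.2554436  -0.06089627 -0.96490425]] [-648.07383673  -31.42690307  390.21520345]
{'clock': 0.15, 'qpos': array([ 1.23280623,  0.33374697,  0.03991243,  1.46604842, -0.01336307,
        1.34331375, -0.0585293 ]), 'qvel': array([ 0.001644  , -0.0001268 ,  0.00085832, -0.00452746, -0.00106595,
        0.00083712, -0.00136541]), 'effort': array([ 3.10263895e-03, -6.56839299e+01,  1.33746352e+00, -4.04106081e+01,
       -5.96077926e-02,  4.17437532e-02,  1.17551458e-04]), 'tool_pos': array([ 153.67663188, -631.43360629,  404.07470535]), 'orientation': array([[ 2.36457233e-01, -9.71641807e-01, -4.20291145e-04],
       [-9.71641100e-01, -2.36457570e-01,  1.17867937e-03],
       [-1.24463517e-03,  1.29664890e-04, -9.99999217e-01]]), 'contact_force': array([-0.21621847,  0.01342666,  0.56236041]), 'torque': array([-0.00212958,  0.01813599,  0.02969912]), 'opening': 0.9986992336655097}
```

View pics/top0.png

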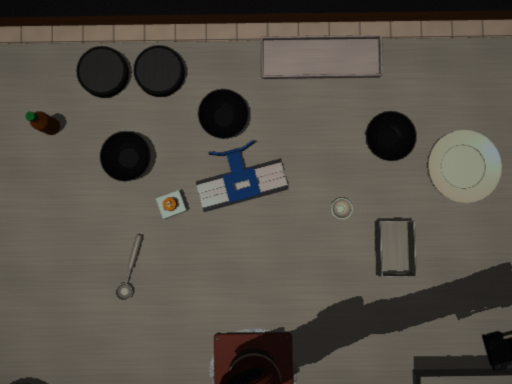

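View pics/side0.png

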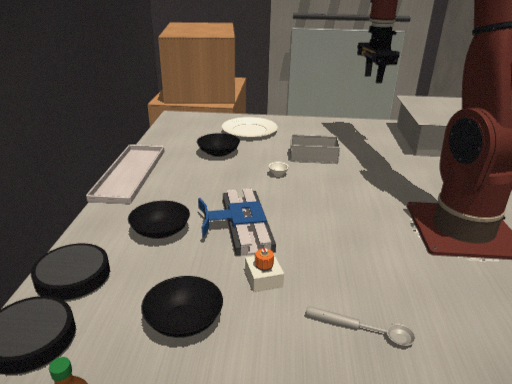

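Run:
```python
import cv2
a=cv2.imread('pics/top0.png')
cv2.imwrite('pics/top0c.png',cv2.resize(a[80:230,170:370],None,fx=4,fy=4,interpolation=cv2.INTER_CUBIC))
a=cv2.imread('pics/side0.png')
cv2.imwrite('pics/side0c.png',cv2.resize(a[130:280,150:350],None,fx=4,fy=4,interpolation=cv2.INTER_CUBIC))
```

```text
(no output)
```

View pics/top0c.png

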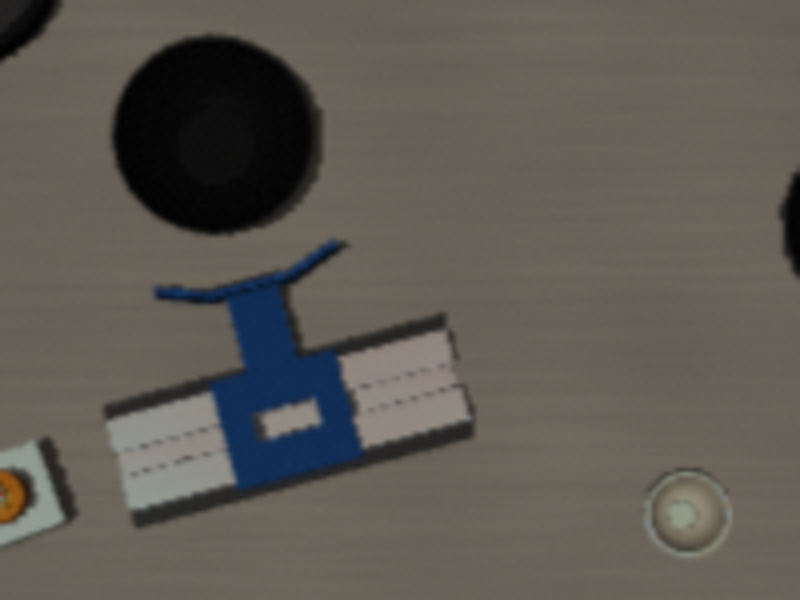

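View pics/side0c.png

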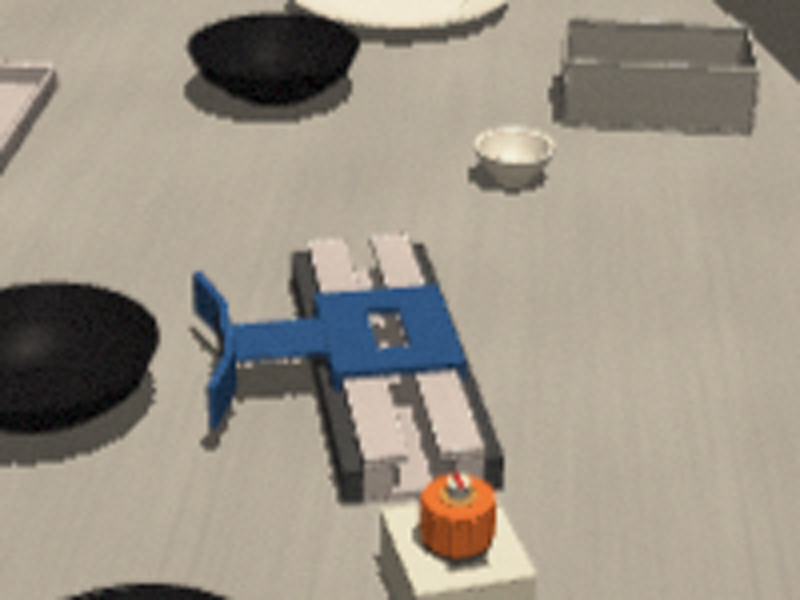

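```bash
cat > h.py <<'E'
from workcell import bot
import numpy as np, cv2
def snap(n,f=None,crop=None,sc=1):
    s=bot.snapshot(n)
    for k in("R","t"): s[k]=np.array(s[k])
    if f:
        a=cv2.cvtColor(s["pixels"],cv2.COLOR_RGB2BGR)
        if crop: a=a[crop[1]:crop[3],crop[0]:crop[2]]
        cv2.imwrite("pics/"+f,cv2.resize(a,None,fx=sc,fy=sc,interpolation=cv2.INTER_CUBIC))
    return s
def bp(s,u,v,z):
    C=-s["R"].T@s["t"]; d=s["R"].T@np.array([(u-s["cx"])/s["fx"],(v-s["cy"])/s["fy"],1])
    return C+d*(z-C[2])/d[2]
def pj(s,X):
    c=s["R"]@np.asarray(X,float)+s["t"]; return np.array([s["fx"]*c[0]/c[2]+s["cx"],s["fy"]*c[1]/c[2]+s["cy"]])
def ori(a):  # jaw axis x at angle a in world, tool down
    c,s=np.cos(a),np.sin(a); return np.array([[c,s,0],[s,-c,0],[0,0,-1.]])
E
python3 - <<'E'
from h import *
s=snap("top"); w=snap("wrist")
f=lambda u,v:((u+.5)/4-.5+170,(v+.5)/4-.5+80)
def P(n,L,z):
    q=np.array([bp(s,*f(*p),z) for p in L]); print(n,q[:,:2].round(1).tolist(),q.mean(0).round(1)); return q
q=P("hole",[(255,413),(318,398),(325,425),(262,441)],38)
P("foot",[(213,384),(337,352),(362,458),(238,488)],38)
q=P("slot",[(120,455),(455,368),(125,474),(462,388)],32)
P("rail",[(105,407),(445,315),(473,435),(137,526)],32)
P("dish",[(688,512)],15)
P("bowla",[(215,135)],45)
print("knob",bp(s,170,204.5,62))
for p in[(157,200),(180,191),(186,209),(164,218)]: print("holder",bp(s,*p,36)[:2])
C=-w["R"].T@w["t"]; o=bot.get_obs(); print("cam in tool",o["orientation"].T@(C-o["tool_pos"]), w["R"]@o["orientation"])
snap("top","top1c.png",(140,175,220,235),8)
E
```

```text
hole [[556.1, 48.9], [566.4, 2.5], [546.5, -2.4], [535.4, 44.0]] [551.1  23.3  38. ]
foot [[577.9, 79.5], [600.2, -12.0], [521.8, -29.1], [501.2, 62.1]] [550.3  25.1  38. ]
slot [[527.0, 148.8], [587.7, -99.1], [512.9, 145.3], [572.8, -103.9]] [550.1  22.8  32. ]
rail [[562.6, 159.6], [627.2, -92.4], [537.9, -111.4], [474.6, 136.8]] [550.6  23.2  32. ]
dish [[479.3, -271.7]] [ 479.3 -271.7   15. ]
bowla [[761.4, 75.5]] [761.4  75.5  45. ]
knob [494.39627582 231.44221472  62.        ]
holder [509.13811765 273.64943258]
holder [534.60176536 206.02483505]
holder [481.47828342 188.78729687]
holder [456.09123458 253.35834522]
cam in tool [ -1.2631764  -72.34857267  20.20968436] [[ 9.99999933e-01 -3.00953351e-04  2.06005111e-04]
 [ 3.44476651e-04  9.64930203e-01 -2.62506350e-01]
 [-1.19778388e-04  2.62506403e-01  9.64930243e-01]]
```

View pics/top1c.png

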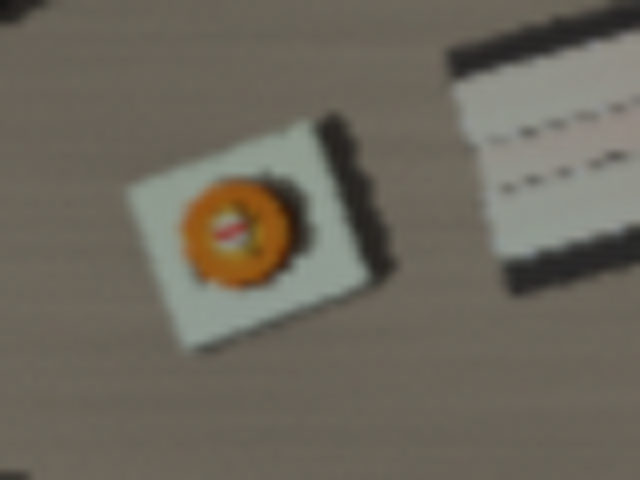

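Run:
```python
from h import *
for name,xy,z in[("holder",(494.4,231.4),57+164),("hold up",(494.4,231.4),57+164+120),("stop",(550.3,23.3),59+164),("stop up",(550.3,23.3),59+164+120)]:
    for a in range(-180,180,30):
        q=bot.ik([*xy,z],ori(np.radians(a)))
        print(name,a,None if q is None else np.round(q,2))
```

```text
holder -180 [ 0.37  0.54 -1.09  1.88  0.55  1.07  2.19]
holder -150 [-1.46  0.61  1.22  1.96 -0.67  1.06 -2.56]
holder -120 [-1.05  0.34  0.62  1.94 -0.25  0.93 -2.4 ]
holder -90 [ 0.36  0.54 -1.09  1.88  0.55  1.06 -2.52]
holder -60 [ 0.1   0.39 -0.73  1.89  0.31  0.98 -1.81]
holder -30 [ 0.36  0.54 -1.08  1.88  0.55  1.06 -1.47]
holder 0 [ 0.41  0.59 -1.16  1.87  0.61  1.09 -0.99]
holder 30 [ 0.43  0.61 -1.2   1.87  0.64  1.11 -0.49]
holder 60 [ 0.44  0.62 -1.21  1.87  0.65  1.12  0.03]
holder 90 [ 0.44  0.63 -1.22  1.87  0.66  1.12  0.55]
holder 120 [ 0.37  0.54 -1.09  1.88  0.55  1.07  1.15]
holder 150 [ 0.37  0.54 -1.09  1.88  0.55  1.07  1.67]
hold up -180 [ 0.4   0.35 -1.09  1.76  0.33  1.23  2.36]
hold up -150 None
hold up -120 [-1.07  0.18  0.62  1.83 -0.11  1.17 -2.51]
hold up -90 [ 0.5   0.43 -1.25  1.76  0.43  1.27 -2.43]
hold up -60 [ 0.43  0.37 -1.13  1.76  0.35  1.24 -1.84]
hold up -30 [ 0.12  0.24 -0.72  1.77  0.17  1.19 -1.18]
hold up 0 [ 0.49  0.42 -1.24  1.76  0.42  1.26 -0.85]
hold up 30 [ 0.27  0.29 -0.91  1.77  0.24  1.21 -0.19]
hold up 60 [ 0.27  0.29 -0.91  1.
[... 753 characters left out ...]
.56  1.07  1.54]
stop 150 [ 0.76  0.55 -1.09  1.86  0.56  1.07  2.06]
stop up -180 None
stop up -150 [-1.13  0.36  1.23  1.83 -0.36  1.21 -2.4 ]
stop up -120 [ 0.53  0.25 -0.75  1.76  0.18  1.2  -2.36]
stop up -90 [ 0.56  0.26 -0.79  1.76  0.2   1.2  -1.85]
stop up -60 [ 0.59  0.27 -0.82  1.76  0.21  1.21 -1.34]
stop up -30 [ 0.59  0.27 -0.82  1.76  0.21  1.21 -0.82]
stop up 0 [ 0.59  0.27 -0.83  1.76  0.21  1.21 -0.29]
stop up 30 [ 0.6   0.27 -0.83  1.76  0.22  1.21  0.23]
stop up 60 [ 0.6   0.28 -0.84  1.76  0.22  1.21  0.75]
stop up 90 [ 0.64  0.29 -0.89  1.75  0.24  1.21  1.26]
stop up 120 [ 0.79  0.36 -1.09  1.75  0.34  1.24  1.71]
stop up 150 [ 0.79  0.36 -1.09  1.75  0.34  1.24  2.23]
```

Run:
```python
from h import *
import pickle
D={}
for n,xy,z in [("stop",(550.3,23.3),320),("hold",(494.4,231.4),340)]:
    for a in ((-20,160) if n=="stop" else (160,-20)):
        try: bot.move_to([*xy,z],ori(np.radians(a)))
        except bot.Unreachable: print("unreach",n,a); continue
        bot.pause(.2)
        D[n,a]=snap("wrist",f"{n}{a}.png",(128,96,384,288),3); print(n,a,bot.get_obs()["clock"],bot.get_obs()["tool_pos"])
pickle.dump(D,open("D.pkl","wb"))
```

```text
stop -20 3.2667 [550.36323643  22.95991896 319.99121756]
stop 160 3.7667 [550.31527441  23.28224707 319.99796045]
hold 160 6.2917 [494.46597866 231.27938253 339.98889907]
hold -20 6.7917 [494.41587592 231.38697604 339.99530156]
```

View pics/stop-20.png

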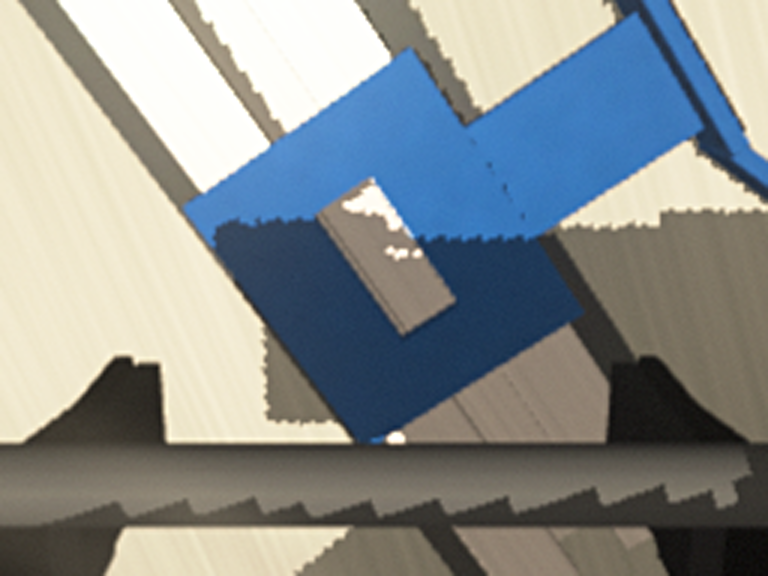

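View pics/stop160.png

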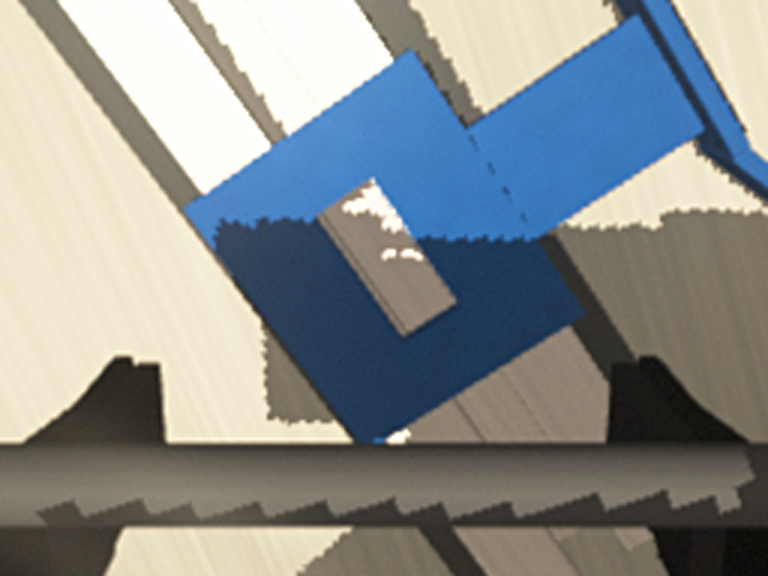

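View pics/hold160.png

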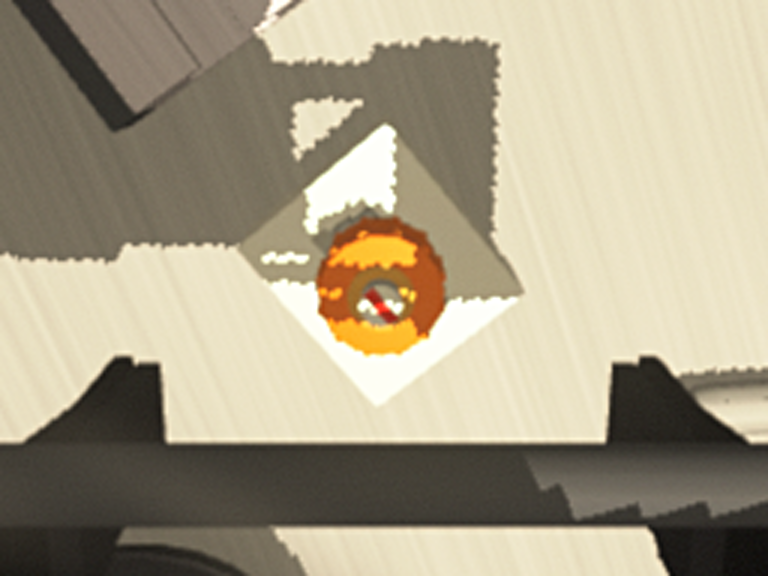

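View pics/hold-20.png

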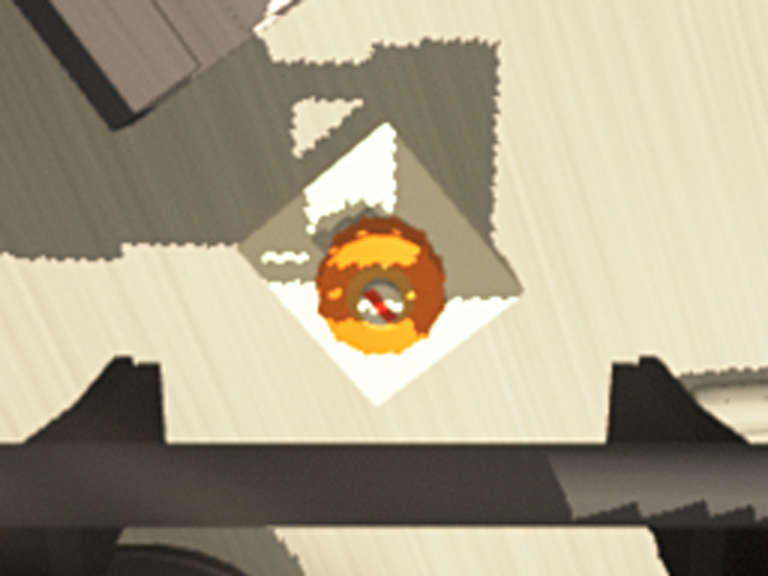

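Run:
```python
from h import *
import pickle
D=pickle.load(open("D.pkl","rb"))
for k,s in D.items(): print(k,(-s["R"].T@s["t"]).round(1))
print(bot.get_obs()["qpos"].round(2))
```

```text
('stop', -20) [575.4  91.4 299.9]
('stop', 160) [575.2  91.9 299.9]
('hold', 160) [470.4 165.4 319.9]
('hold', -20) [470.4 165.6 319.9]
[ 0.4   0.35 -1.09  1.76  0.33  1.23  2.01]
```

Run:
```python
from h import *
import pickle
D=pickle.load(open("D.pkl","rb"))
a=cv2.cvtColor(D["stop",-20]["pixels"],cv2.COLOR_RGB2BGR)
g=(255*(a/255.)**2).astype(np.uint8)
cv2.imwrite("pics/s1.png",cv2.resize(g[85:250,130:350],None,fx=3.5,fy=3.5,interpolation=cv2.INTER_CUBIC))
cv2.imwrite("pics/s2.png",cv2.resize(a[150:215,225:290],None,fx=9,fy=9,interpolation=cv2.INTER_CUBIC))
a=cv2.cvtColor(D["hold",160]["pixels"],cv2.COLOR_RGB2BGR)
cv2.imwrite("pics/s3.png",cv2.resize(a[130:240,200:310],None,fx=5.4,fy=5.4,interpolation=cv2.INTER_CUBIC))
```

```text
(no output)
```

View pics/s1.png

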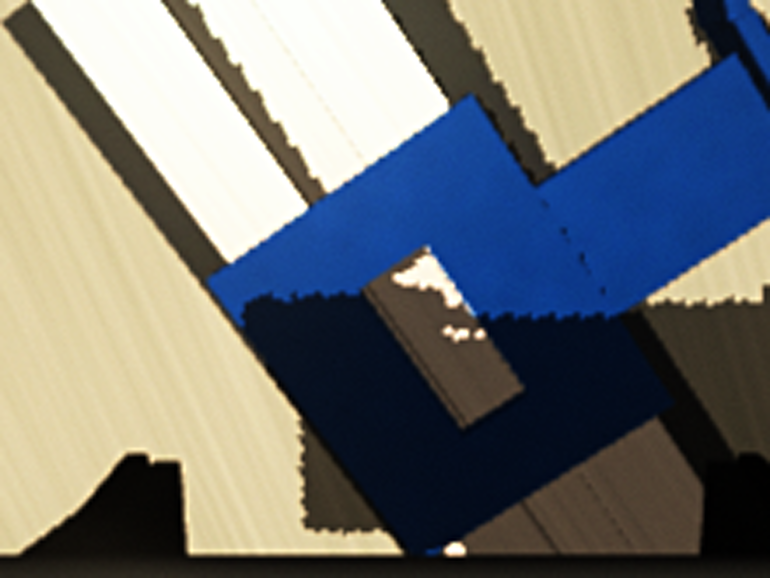

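View pics/s2.png

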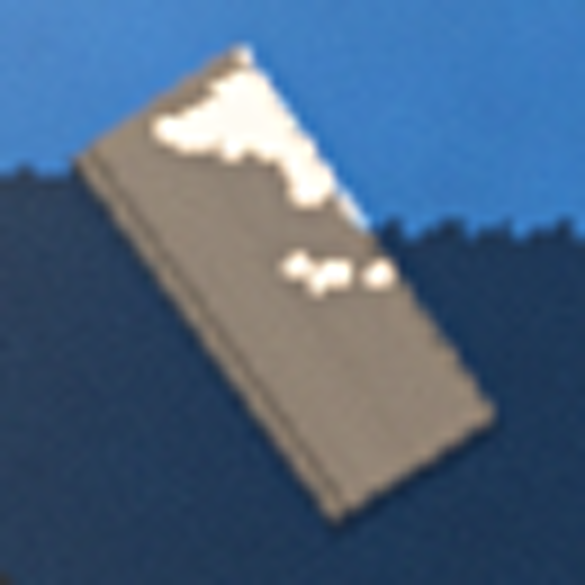

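View pics/s3.png

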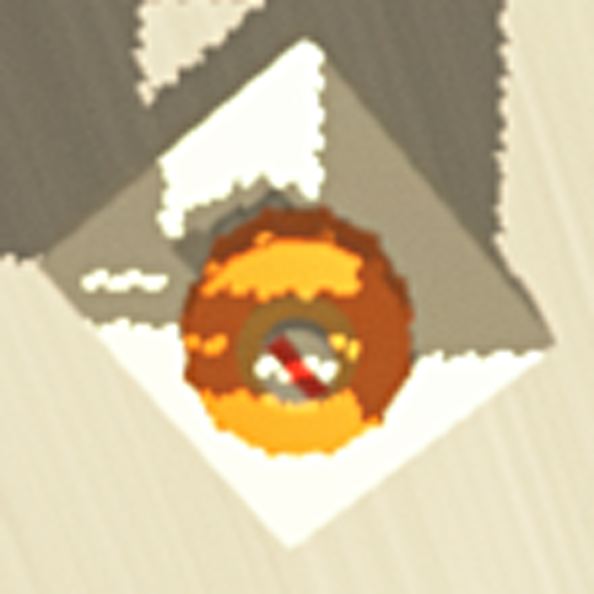

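Run:
```python
from h import *
import pickle
D=pickle.load(open("D.pkl","rb"))
def mk(s,sc,ox,oy): return lambda p,z: bp(s,(p[0]+.5)/sc-.5+ox,(p[1]+.5)/sc-.5+oy,z)[:2]
s=D["stop",-20]
f=mk(s,9,225,150)
q=np.array([f(p,38) for p in[(241,47),(495,410),(336,520),(78,163)]]);print("hole",q.round(1).tolist(),q.mean(0).round(2),np.linalg.norm(np.roll(q,1,0)-q,axis=1).round(1))
g=mk(s,3.5,130,85)
q=np.array([g(p,38) for p in[(208,277),(473,93),(672,405),(410,555)]]);print("foot",q.round(1).tolist(),q.mean(0).round(2))
def line(n,a,b,z=32):
    a,b=g(a,z),g(b,z); d=b-a; d/=np.linalg.norm(d); 
    if d[1]<0:d=-d
    nrm=np.array([d[1],-d[0]]); print(n,"ang",np.degrees(np.arctan2(-d[0],d[1])).round(2),"offset from (550,23)",(nrm@(a-[550,23])).round(2),(nrm@(b-[550,23])).round(2))
line("railL",(30,0),(228,268));line("railR",(385,0),(450,107));line("slotL",(165,0),(308,207));line("slotlowL",(522,497),(560,552));line("slotlowR",(580,470),(630,530))
h=mk(D["hold",160],5.4,200,130)
q=np.array([h(p,36) for p in[(310,38),(553,342),(290,548),(42,262)]]);print("holder",q.round(1).tolist(),q.mean(0).round(2),np.linalg.norm(np.roll(q,1,0)-q,axis=1).round(1))
for i in range(4):
    d=q[(i+1)%4]-q[i];print(np.degrees(np.arctan2(d[1],d[0])).round(1))
print("stud",h((297,362),75)); d=h((325,395),75)-h((275,342),75);print("stripe",np.degrees(np.arctan2(-d[0],d[1])))
print("knob edges",h((297,455),62), h((182,335),62),h((413,335),62))
```

```text
hole [[556.9, 53.6], [568.3, 9.8], [549.1, 4.2], [537.7, 48.3]] [552.98  28.98] [20.  45.3 20.  45.5]
foot [[501.9, 65.0], [580.6, 84.7], [603.1, -8.2], [523.2, -25.0]] [552.21  29.12]
railL ang 14.01 offset from (550,23) -32.47 -32.47
railR ang 12.02 offset from (550,23) 36.23 36.23
slotL ang 13.35 offset from (550,23) -6.55 -6.55
slotlowL ang 13.49 offset from (550,23) -3.51 -3.51
slotlowR ang 19.15 offset from (550,23) 9.26 9.26
holder [[479.2, 191.9], [456.2, 259.2], [515.6, 281.0], [538.6, 213.1]] [497.38 236.29] [63.  71.1 63.3 71.7]
108.9
20.1
-71.3
-160.4
stud [497.36806004 235.52907028]
stripe 21.98265867861098
knob edges [504.48107502 254.78219372] [515.18785764 228.27145027] [479.01734509 241.45295917]
```

Run:
```python
from h import *
s=snap("side","side1.png",(150,130,350,280),4)
f=lambda x,y:((x+.5)/4-.5+150,(y+.5)/4-.5+130)
print("proj stud top",[(pj(s,[497.4,235.5,z])-[150,130]+.5)*4-.5 for z in(73,75,77)])
print("top est",(pj(s,[494.4,231.4,75])-[150,130]+.5)*4-.5)
for n,X in(("hole w",(552.7,29,38)),("hole t",(550.6,24,38)),("holder w",(497.4,236.3,36)),("holder t",(495.3,230.5,36))):print(n,(pj(s,X)-[150,130]+.5)*4-.5)
c,d=np.cos(np.radians(20)),np.sin(np.radians(20))
for a,b in((-32,-36),(32,-36),(32,36),(-32,36)): print("corner w",(pj(s,[497.4+a*c-b*d,236.3+a*d+b*c,36])-[150,130]+.5)*4-.5)
t=snap("top")
print("top px stud w",pj(t,[497.4,235.5,75]),"hole",pj(t,(552.7,29,38)), "g",bot.get_obs()["tool_pos"],pj(t,[494.4,231.4,340]))
snap("top","top2.png",(100,140,260,260),5)
```

```text
proj stud top [array([459.20610791, 485.56742151]), array([459.31681147, 482.41899552]), array([459.4277567 , 479.26369616])]
top est [465.53523523 477.9804887 ]
hole w [387.07300485 328.40296549]
hole t [391.07130505 324.46016248]
holder w [457.12032062 543.56388805]
holder t [461.6779088  536.85110244]
corner w [493.88053759 493.75002346]
corner w [380.61677874 511.95235455]
corner w [417.09894204 597.79696113]
corner w [537.54077158 576.7939022 ]
top px stud w [167.8419928  203.30898758] hole [240.16431247 183.92026929] g [494.39435655 231.41526453 339.99512659] [150.70201579 200.27893372]
```

View pics/side1.png

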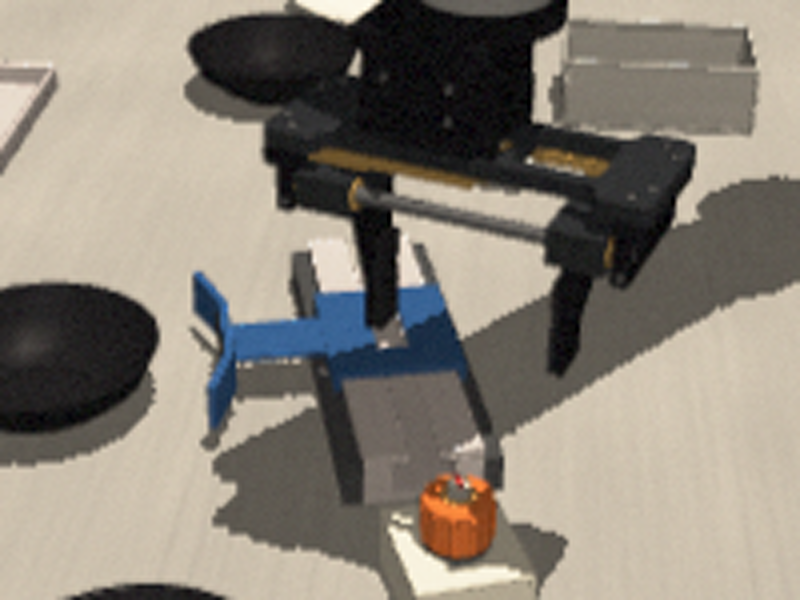

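```bash
cat >> h.py <<'E'
def st(m=""):
    o=bot.get_obs(); print(m,"t",round(o["clock"],2),"p",o["tool_pos"].round(2),"a",np.degrees(np.arctan2(o["orientation"][1,0],o["orientation"][0,0])).round(2),"F",o["contact_force"].round(2),"T",o["torque"].round(3),"op",round(o["opening"],3),"q7",o["qpos"][6].round(3)); return o
E
python3 - <<'E'
from h import *
A=ori(np.radians(165))
bot.movel([497.4,235.5,290],A); st()
bot.movel([497.4,235.5,221.5],rate=100); st()
snap("side","g0.png",(200,200,330,300),6)
bot.move_gripper(0.4,30); bot.pause(.2); st()
snap("side","g1.png",(200,200,330,300),6)
E
```

```text
t 7.42 p [497.31 235.71 290.06] a 164.99 F [ 0.01 -0.03 -0.14] T [ 0.16  -0.036  0.002] op 1.0 q7 2.039
 t 8.26 p [497.53 235.8  221.86] a 165.01 F [-0.09  0.18  0.03] T [ 0.171 -0.057  0.03 ] op 1.002 q7 1.973
 t 9.44 p [497.4  235.5  221.48] a 165.0 F [ 0.49 -1.04 -0.24] T [ 0.118 -0.094  0.004] op 0.425 q7 1.973
```

View pics/g1.png

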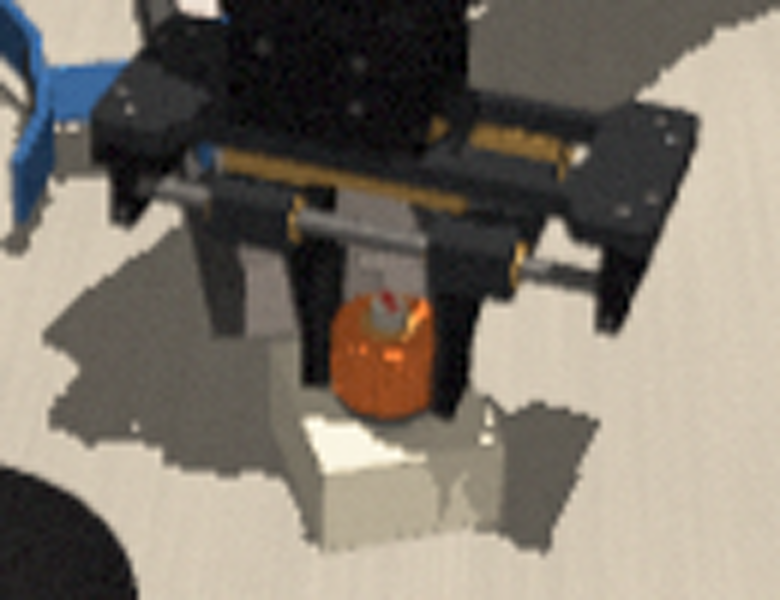

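Run:
```python
from h import *
import pickle
bot.move_gripper(0.0,35); st("grip")
bot.movel([497.4,235.5,225],rate=40); st("up4")
bot.movel([497.4,235.5,300],rate=120); st("up")
bot.movel([530,120,300],rate=180); bot.pause(.3);st("near")
D={"w":snap("wrist","c0.png",(100,60,400,290),2.6),"s":snap("side","c1.png",(150,60,350,210),4)}
pickle.dump(D,open("D2.pkl","wb"))
```

```text
grip t 9.71 p [497.42 235.48 221.51] a 165.0 F [-0.43  0.61 -0.12] T [ 0.137 -0.141 -0.005] op 0.426 q7 1.973
up4 t 9.96 p [497.31 235.53 225.08] a 165.0 F [-0.13  0.11 -2.92] T [ 0.14  -0.095 -0.012] op 0.428 q7 1.976
up t 10.73 p [497.24 235.17 299.43] a 164.98 F [-0.94 -0.5  -2.05] T [ 0.098 -0.049  0.055] op 0.428 q7 2.048
near t 11.85 p [529.75 120.89 300.05] a 165.09 F [ 0.69 -0.35 -2.07] T [ 0.146 -0.019  0.054] op 0.43 q7 2.282
```

View pics/c0.png

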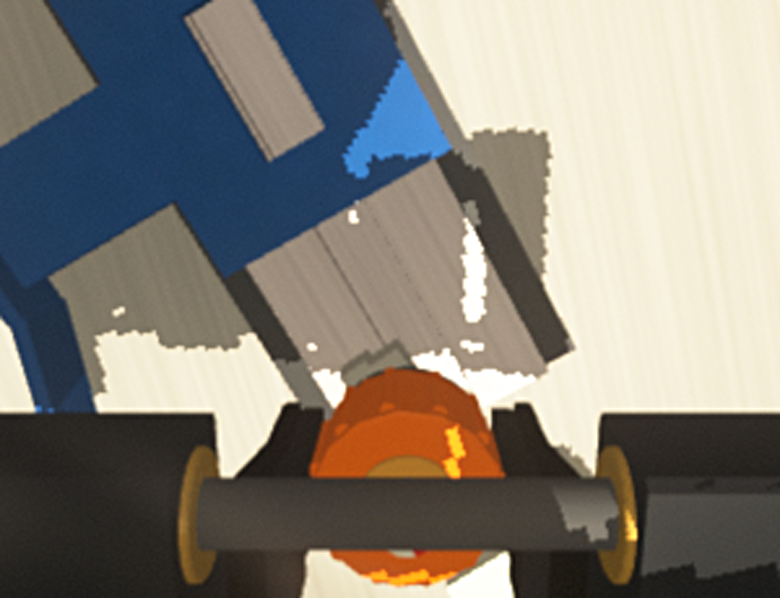

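View pics/c1.png

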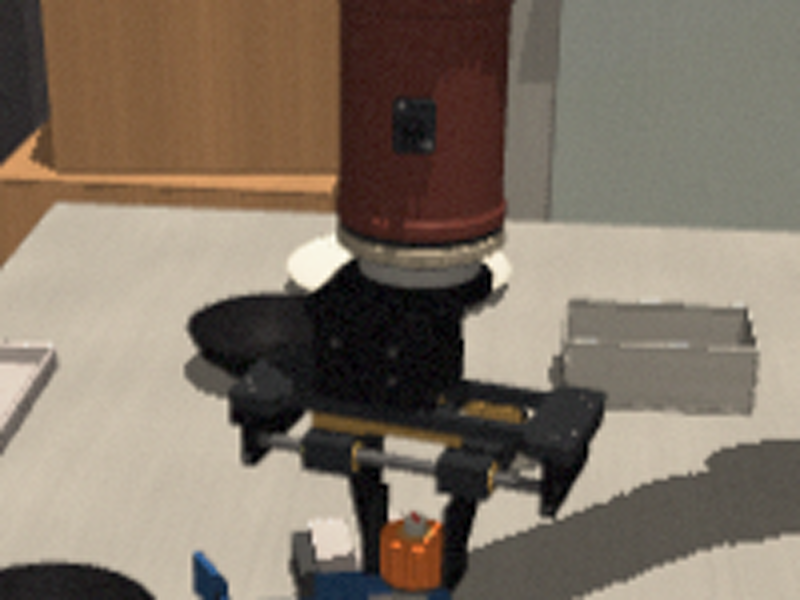

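Run:
```python
from h import *
import pickle
D=pickle.load(open("D2.pkl","rb"))
a=cv2.cvtColor(D["w"]["pixels"],cv2.COLOR_RGB2BGR)
cv2.imwrite("pics/d1.png",cv2.resize(a[180:290,200:310],None,fx=5.4,fy=5.4,interpolation=cv2.INTER_CUBIC))
cv2.imwrite("pics/d2.png",cv2.resize(a[40:210,110:330],None,fx=3.5,fy=3.5,interpolation=cv2.INTER_CUBIC))
s=D["s"];a=cv2.cvtColor(s["pixels"],cv2.COLOR_RGB2BGR)
cv2.imwrite("pics/d3.png",cv2.resize(a[170:240,220:290],None,fx=8,fy=8,interpolation=cv2.INTER_CUBIC))
```

```text
(no output)
```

View pics/d1.png

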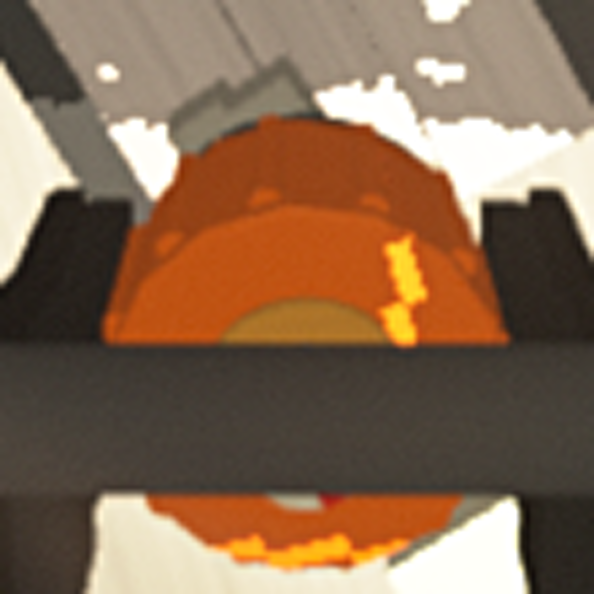

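View pics/d2.png

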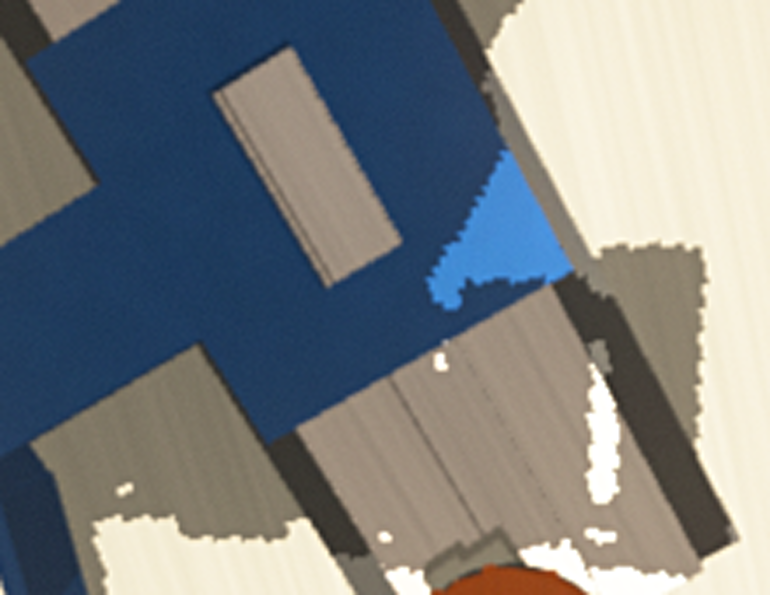

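View pics/d3.png

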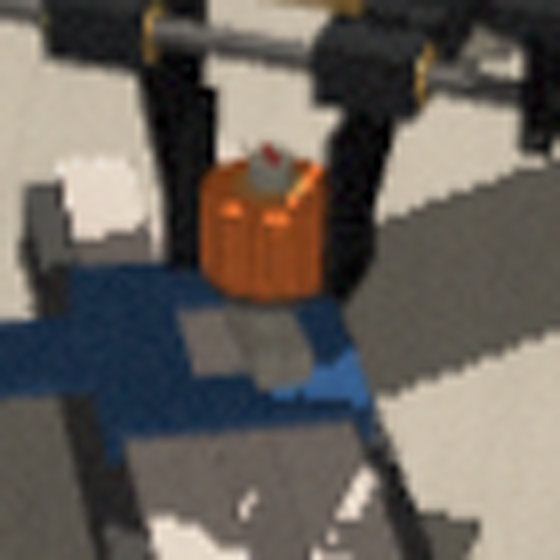

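Run:
```python
from h import *
import pickle
D=pickle.load(open("D2.pkl","rb")); s=D["w"]
o=bot.get_obs(); T=o["tool_pos"]; A=o["orientation"]
px=lambda X:(pj(s,X)-[200,180]+.5)*5.4-.5
W=lambda x,y,z:T+A@np.array([x,y,z])
print("knob top rim far/near px", [px(W(0,y,z)).round(1).tolist() for z in(155,164) for y in(-19,0,19)])
print("knob l/r",px(W(-19,0,155)),px(W(19,0,155)))
f=lambda p,z:bp(s,(p[0]+.5)/5.4-.5+200,(p[1]+.5)/5.4-.5+180,z)[:2]
def ang(n,a,b,z):
    d=f(b,z)-f(a,z); print(n,np.degrees(np.arctan2(d[1],d[0])).round(1),"mod 180; len",np.linalg.norm(d).round(1), A[:2,:2].T@(f(a,z)-T[:2]),A[:2,:2].T@(f(b,z)-T[:2]))
for z in(101,88):
    ang("step1",(172,128),(222,85),z);ang("step2",(233,98),(285,60),z);ang("near",(390,565),(515,500),z)
def mk(s,sc,ox,oy): return lambda p,z: bp(s,(p[0]+.5)/sc-.5+ox,(p[1]+.5)/sc-.5+oy,z)[:2]
g=mk(s,3.5,110,40)
q=np.array([g(p,38) for p in[(292,45),(402,241),(330,287),(212,93)]]);print("hole",q.round(1).tolist(),q.mean(0).round(2),np.linalg.norm(np.roll(q,1,0)-q,axis=1).round(1))
def line(n,a,b,z=32):
    a,b=g(a,z),g(b,z); d=b-a; d/=np.linalg.norm(d)
    if d[1]<0:d=-d
    nn=np.array([d[1],-d[0]]);th=np.radians(13.6);n0=np.array([np.cos(th),np.sin(th)]); print(n,"ang",np.degrees(np.arctan2(-d[0],d[1])).round(2),"off",(n0@(a-[550,23])).round(2),(n0@(b-[550,23])).round(2))
line("railR",(298,428),(352,528));line("railL",(553,287),(700,565));line("slotR",(390,378),(484,532));line("slotL",(447,345),(550,532))
g=mk(pickle.load(open("D.pkl","rb"))["stop",-20],3.5,130,85)
line("railL",(30,0),(228,268));line("railR",(385,0),(450,107));line("slotL",(165,0),(308,207));line("slotlowL",(522,497),(560,552));line("slotlowR",(580,470),(630,530))
print(np.array([np.cos(np.radians(13.6)),np.sin(np.radians(13.6))])@(np.array([552.7,29])-[550,23]))
```

```text
knob top rim far/near px [[303.5, 192.2], [303.4, 386.0], [303.3, 567.2], [303.6, 158.6], [303.5, 342.7], [303.4, 515.5]]
knob l/r [ 97.30653133 385.83660918] [509.41418317 386.11433268]
step1 -153.3 mod 180; len 7.9 [-15.41923766 -10.39835952] [ -9.50757677 -15.65256191]
step2 -157.7 mod 180; len 7.6 [ -8.24822254 -14.07471674] [ -2.18900946 -18.6755601 ]
near -164.1 mod 180; len 18.0 [10.91691062 47.66446245] [26.38953917 38.42624518]
step1 -153.3 mod 180; len 8.5 [-16.54635154  -6.08787603] [-10.20532363 -11.7236939 ]
step2 -157.7 mod 180; len 8.2 [ -8.85450184 -10.031249  ] [ -2.35520494 -14.96625402]
near -164.1 mod 180; len 19.3 [11.70260498 56.19207908] [28.29901863 46.28288525]
hole [[547.5, 3.7], [536.3, 48.6], [554.9, 54.1], [567.2, 8.3]] [551.47  28.69] [20.3 46.4 19.4 47.4]
railR ang 10.69 off 37.08 38.49
railL ang 13.94 off -32.41 -32.86
slotR ang 15.18 off 11.55 10.34
slotL ang 13.4 off -4.18 -4.0
railL ang 14.01 off -33.41 -32.84
railR ang 12.02 off 38.52 37.7
slotL ang 13.35 off -6.05 -6.32
slotlowL ang 13.49 off -3.6 -3.63
slotlowR ang 19.15 off 13.91 16.14
4.035147380177659
```

Run:
```python
from h import *
import pickle
a=np.radians(156.5); A=ori(a)
h=np.array([552.2,28.8]); p=h+68*A[:2,1]
bot.movel([*p,266],A,rate=120); bot.pause(.4);st("near")
D=snap("wrist","e0.png",(90,20,390,250),2.6)
D["o"]=bot.get_obs()
pickle.dump(D,open("D3.pkl","wb"))
a=cv2.cvtColor(D["pixels"],cv2.COLOR_RGB2BGR)
print(pj(D,[*h,38]))
```

```text
near t 13.05 p [579.21  91.25 266.22] a 156.52 F [-0.77  0.72 -2.73] T [ 0.098 -0.064 -0.056] op 0.423 q7 2.163
[255.8816914  109.13041029]
```

View pics/e0.png

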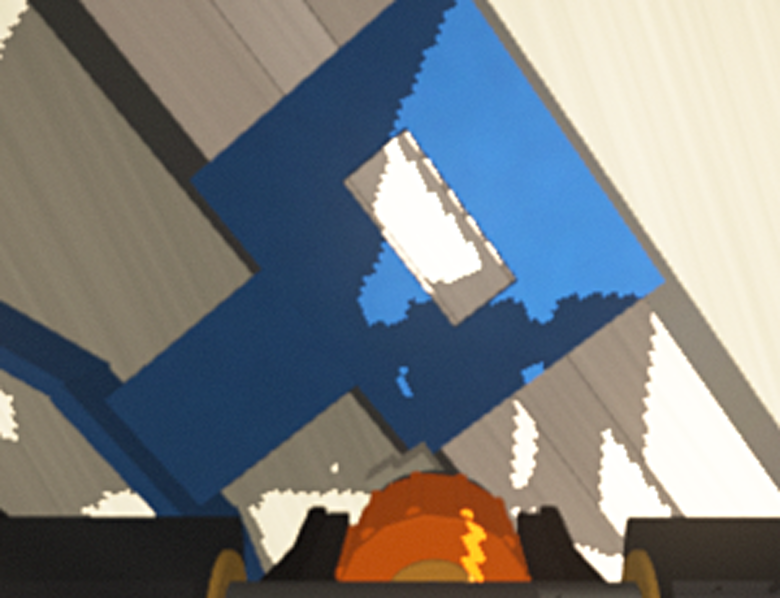

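Run:
```python
from h import *
import pickle
D=pickle.load(open("D3.pkl","rb"))
a=cv2.cvtColor(D["pixels"],cv2.COLOR_RGB2BGR)
cv2.imwrite("pics/e1.png",cv2.resize(a[60:155,210:300],None,fx=6.3,fy=6.3,interpolation=cv2.INTER_CUBIC))
cv2.imwrite("pics/e2.png",cv2.resize(a[180:250,220:290],None,fx=8,fy=8,interpolation=cv2.INTER_CUBIC))
cv2.imwrite("pics/e3.png",cv2.resize(a[10:70,90:250],None,fx=5,fy=5,interpolation=cv2.INTER_CUBIC))
cv2.imwrite("pics/e4.png",cv2.resize(a[120:220,250:390],None,fx=5.5,fy=5.5,interpolation=cv2.INTER_CUBIC))
```

```text
(no output)
```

View pics/e1.png

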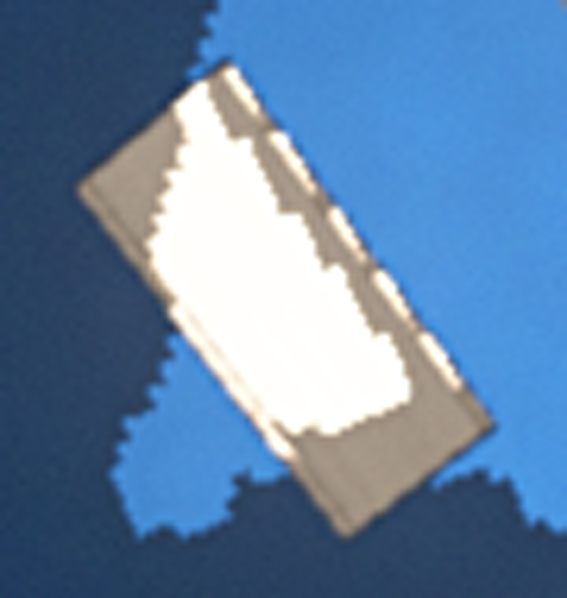

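View pics/e2.png

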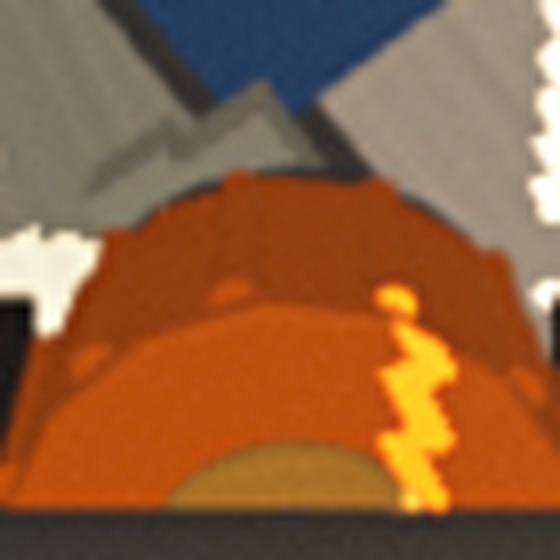

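View pics/e3.png

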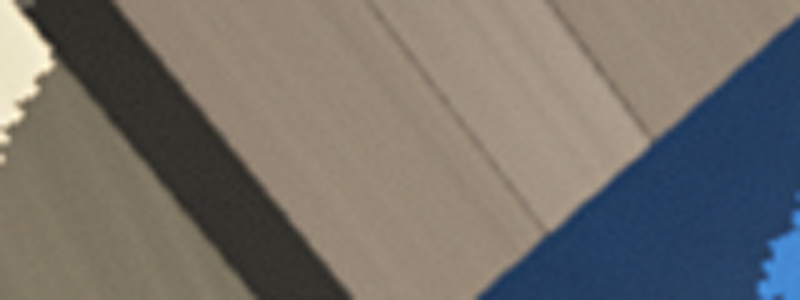

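View pics/e4.png

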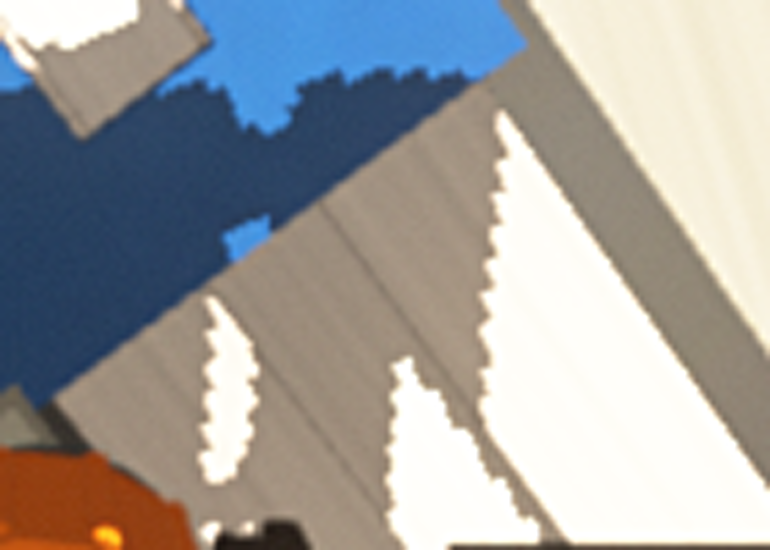

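Run:
```python
from h import *
import pickle
s=pickle.load(open("D3.pkl","rb"))
th=np.radians(13.6);n0=np.array([np.cos(th),np.sin(th)]);y0=np.array([-n0[1],n0[0]])
def line(n,sc,ox,oy,a,b,z=32):
    g=lambda p:bp(s,(p[0]+.5)/sc-.5+ox,(p[1]+.5)/sc-.5+oy,z)[:2]
    a,b=g(a),g(b);d=b-a
    if d[1]<0:d=-d
    print(n,"ang",np.degrees(np.arctan2(-d[0],d[1])).round(2),"off",(n0@(a-[550,23])).round(2),(n0@(b-[550,23])).round(2), "len",(abs(y0@(a-b))).round(1))
line("e3 rail+",5,90,10,(113,0),(350,298))
line("e3 slot+",5,90,10,(370,0),(548,233))
line("e3 slot-",5,90,10,(548,0),(652,140))
line("e4 slot+",5.5,250,120,(225,270),(395,510))
line("e4 slot-",5.5,250,120,(322,205),(570,545))
line("e4 rail-",5.5,250,120,(490,90),(770,490))
line("hole+",6.3,210,60,(80,187),(346,538),38)
line("hole-",6.3,210,60,(225,62),(495,425),38)
line("hole slot+",6.3,210,60,(110,210),(362,530),32)
line("hole slot-",6.3,210,60,(210,80),(465,430),32)
g=lambda p:bp(s,(p[0]+.5)/6.3-.5+210,(p[1]+.5)/6.3-.5+60,38)[:2]
q=np.array([g(p) for p in((80,187),(225,62),(495,425),(346,538))]);print(q.mean(0), "along",[(y0@(p-[550,23])).round(1) for p in q])
o=s["o"];A=o["orientation"];T=o["tool_pos"];print("cam lateral",n0@((-s["R"].T@s["t"])[:2]-[550,23]))
f=lambda p,z:bp(s,(p[0]+.5)/8-.5+220,(p[1]+.5)/8-.5+180,z)[:2]
z=T[2]-164-35
for a,b in(((88,190),(165,128)),((178,155),(262,80)),((262,80),(325,165))):
    d=f(b,z)-f(a,z);print("head edge",np.degrees(np.arctan2(d[1],d[0]))%180,np.linalg.norm(d),[((n0@(f(p,z)-T[:2])).round(1),(y0@(f(p,z)-T[:2])).round(1)) for p in(a,b)])
```

```text
e3 rail+ ang 13.94 off 39.79 39.52 len 45.0
e3 slot+ ang 14.3 off 13.51 13.08 len 35.0
e3 slot- ang 14.57 off -4.7 -5.05 len 20.8
e4 slot+ ang 12.47 off 8.76 9.59 len 41.8
e4 slot- ang 14.08 off -6.48 -6.98 len 60.3
e4 rail- ang 14.46 off -32.31 -33.34 len 69.3
hole+ ang 14.0 off 13.61 13.29 len 46.5
hole- ang 14.66 off -6.12 -6.99 len 47.0
hole slot+ ang 15.17 off 12.83 11.62 len 44.4
hole slot- ang 13.94 off -3.98 -4.25 len 46.3
[552.27084929  28.2709274 ] along [np.float64(-18.5), np.float64(-19.1), np.float64(27.9), np.float64(28.0)]
cam lateral 2.0730709046586773
head edge 16.259834533102804 7.995093832278035 [(np.float64(6.3), np.float64(-18.2)), (np.float64(-1.7), np.float64(-18.6))]
head edge 19.28159261353926 9.020247785464152 [(np.float64(-1.1), np.float64(-16.2)), (np.float64(-10.1), np.float64(-17.1))]
head edge 101.91032327475061 8.521035758493769 [(np.float64(-10.1), np.float64(-17.1)), (np.float64(-9.9), np.float64(-8.6))]
```

```bash
python3 - <<'E'
from h import *
import pickle
s=pickle.load(open("D3.pkl","rb"))
a=cv2.cvtColor(s["pixels"],cv2.COLOR_RGB2BGR)
o=s["o"];A=o["orientation"];T=o["tool_pos"]
c=cv2.convertScaleAbs(cv2.resize(a[185:215,225:270],None,fx=16,fy=16,interpolation=cv2.INTER_CUBIC),alpha=1.5)
d=c.copy()
zt=T[2]-164-35
px=lambda X:tuple(int(v) for v in ((pj(s,X)-[225,185]+.5)*16-.5))
for ang,col in((14,(0,255,0)),(18,(0,0,255))):
    t=np.radians(ang);n=np.array([np.cos(t),np.sin(t)]);y=np.array([-n[1],n[0]])
    P=lambda x,yy,z:px([*(T[:2]+x*n+yy*y),z])
    for z,hx,hy in((zt,8,18),(zt-10,8,18),(zt-13,6,15)):
        cv2.line(d,P(-hx,-hy,z),P(hx,-hy,z),col,1);cv2.line(d,P(-hx,-hy,z),P(-hx,0,z),col,1)
cv2.imwrite("pics/f1.png",np.vstack([c,d])[:960])
E
python3 -c "
import cv2;a=cv2.imread('pics/f1.png');cv2.imwrite('pics/f2.png',cv2.resize(a[:, :],None,fx=.62,fy=.62))"
```

```text
(no output)
```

View pics/f2.png

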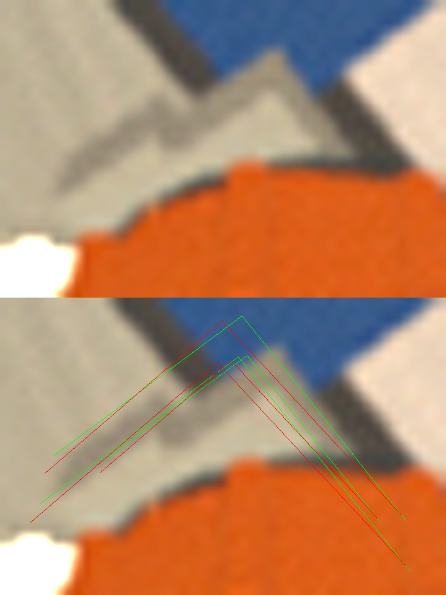

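```bash
cat > ov.py <<'E'
from h import *
import pickle
def draw(s,T,A,boltang,crop,sc,fn,dxy=(0,0),tilt=0):
    a=cv2.cvtColor(s["pixels"],cv2.COLOR_RGB2BGR)
    x0,y0,x1,y1=crop
    c=cv2.resize(a[y0:y1,x0:x1],None,fx=sc,fy=sc,interpolation=cv2.INTER_CUBIC)
    t=np.radians(boltang);n=np.array([np.cos(t),np.sin(t),0]);y=np.array([-n[1],n[0],0]);Z=np.array([0,0,1.])
    # tilt about tool x (rad): head moves to +tool y
    G=T+A@np.array([dxy[0],dxy[1],164])
    def W(p):
        v=p[0]*n+p[1]*y+p[2]*Z
        if tilt:
            R,_=cv2.Rodrigues(A[:,0]*tilt); v=R@v
        return G+v
    def pl(P,col):
        q=np.array([(pj(s,W(p))-[x0,y0]+.5)*sc-.5 for p in P]).astype(int)
        cv2.polylines(c,[q.reshape(-1,1,2)],True,col,1)
    circ=lambda r,z:[(r*np.cos(k),r*np.sin(k),z) for k in np.linspace(0,6.283,60)]
    pl(circ(19,9),(255,255,0));pl(circ(19,-17),(255,0,255));pl(circ(18,-21),(0,0,0));pl(circ(6,18),(0,255,0))
    for z,hx,hy,col in((-35,8,18,(0,255,0)),(-45,8,18,(0,255,255)),(-48,6,15,(0,0,255))):
        pl([(-hx,-hy,z),(hx,-hy,z),(hx,hy,z),(-hx,hy,z)],col)
    cv2.imwrite("pics/"+fn,c)
E
python3 - <<'E'
from ov import *
s=pickle.load(open("D3.pkl","rb"));o=s["o"]
draw(s,o["tool_pos"],o["orientation"],14,(205,170,315,290),5,"v1.png")
s=pickle.load(open("D2.pkl","rb"))["w"]
draw(s,np.array([529.75,120.89,300.05]),ori(np.radians(165.09)),22.5,(205,170,315,290),5,"v2.png")
E
```

```text
(no output)
```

View pics/v1.png

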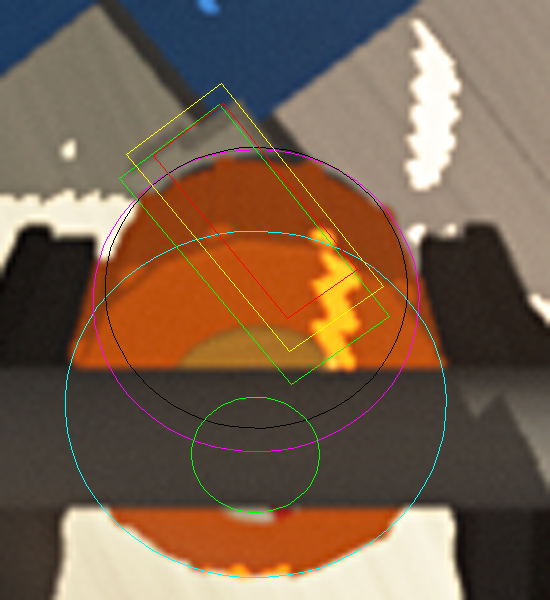

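View pics/v2.png

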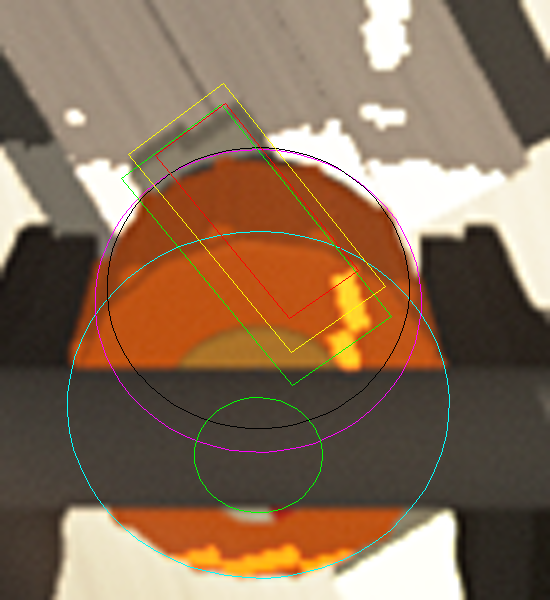

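Run:
```python
from ov import *
s=pickle.load(open("D3.pkl","rb"));o=s["o"]
L=[]
for k,(b,d) in enumerate(((14,1.3),(11,1.3),(8,1.3))):
    draw(s,o["tool_pos"],o["orientation"],b,(222,180,282,215),9,f"x{k}.png",(0,d)); L.append(cv2.imread(f"pics/x{k}.png"))
cv2.imwrite("pics/x.png",cv2.resize(np.vstack(L),None,fx=.63,fy=.63)) 
cv2.imwrite("pics/xa.png",np.hstack([L[0][:300,:390],L[2][:300,:390]]))
```

```text
(no output)
```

View pics/xa.png

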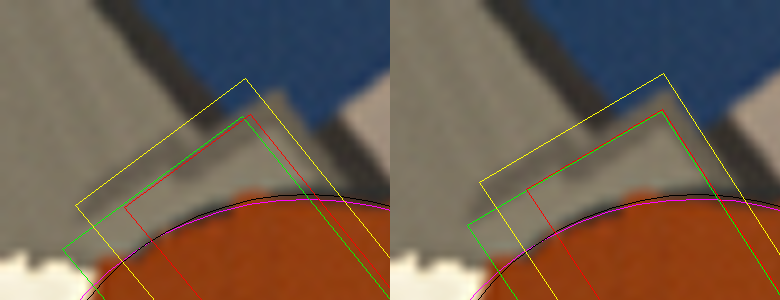

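View pics/x1.png

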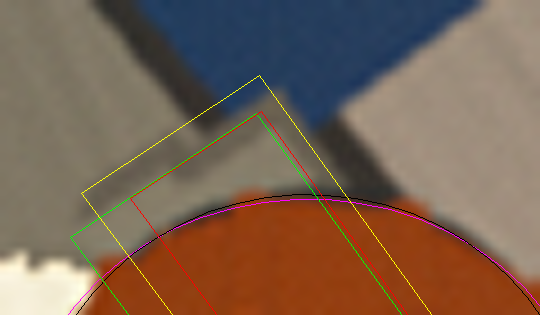

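Run:
```python
from h import *
import pickle
s=pickle.load(open("D3.pkl","rb"));t=pickle.load(open("D2.pkl","rb"))["w"]
L=[cv2.resize(cv2.cvtColor(q["pixels"],cv2.COLOR_RGB2BGR)[266:292,230:290],None,fx=13,fy=13,interpolation=cv2.INTER_NEAREST) for q in(s,t)]
cv2.imwrite("pics/y.png",cv2.resize(np.vstack(L),(780,600),interpolation=cv2.INTER_NEAREST)); print(L[0].shape)
```

```text
(338, 780, 3)
```

View pics/y.png

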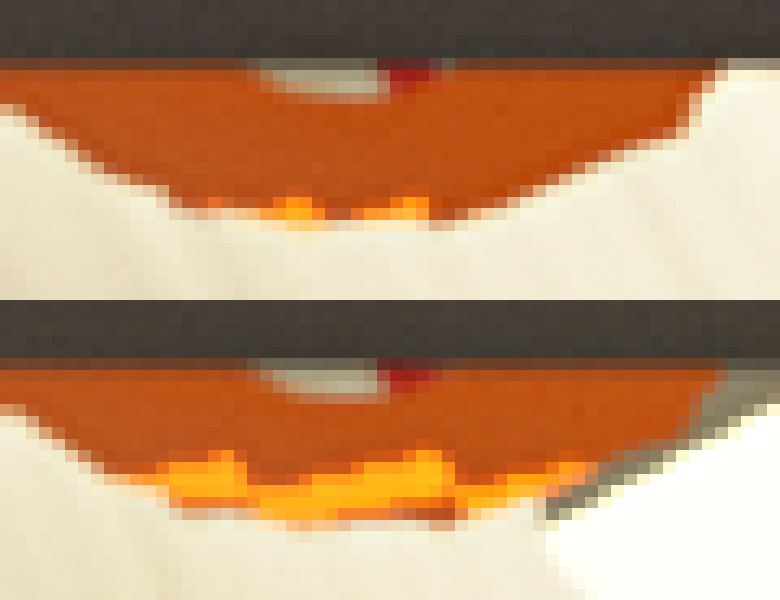

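Run:
```python
from h import *
import pickle
s=pickle.load(open("D3.pkl","rb"));o=s["o"];T=o["tool_pos"];A=o["orientation"]
L=[]
for b in(0,4,8,12):
    a=cv2.cvtColor(s["pixels"],cv2.COLOR_RGB2BGR)
    c=cv2.resize(a[262:280,235:285],None,fx=15,fy=15,interpolation=cv2.INTER_NEAREST)
    t=np.radians(b);n=np.array([np.cos(t),np.sin(t),0]);y=np.array([-n[1],n[0],0])
    G=T+A@np.array([0.1,1.0,164-18])
    def pl(P,col):
        q=np.array([(pj(s,G+p[0]*n+p[1]*y)-[235,262]+.5)*15-.5 for p in P]).astype(int); cv2.polylines(c,[q.reshape(-1,1,2)],True,col,1)
    pl([(6*np.cos(k),6*np.sin(k)) for k in np.linspace(0,6.28,60)],(0,255,0)); pl([(-1.2,-6),(1.2,-6),(1.2,6),(-1.2,6)],(255,255,0))
    L.append(c[:, 100:550])
cv2.imwrite("pics/z.png",np.vstack([np.hstack(L[:2]),np.hstack(L[2:])])[:, :800])
cv2.imwrite("pics/z.png",cv2.resize(np.vstack([np.hstack(L[:2]),np.hstack(L[2:])]),None,fx=.85,fy=.85))
```

```text
(no output)
```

View pics/z.png

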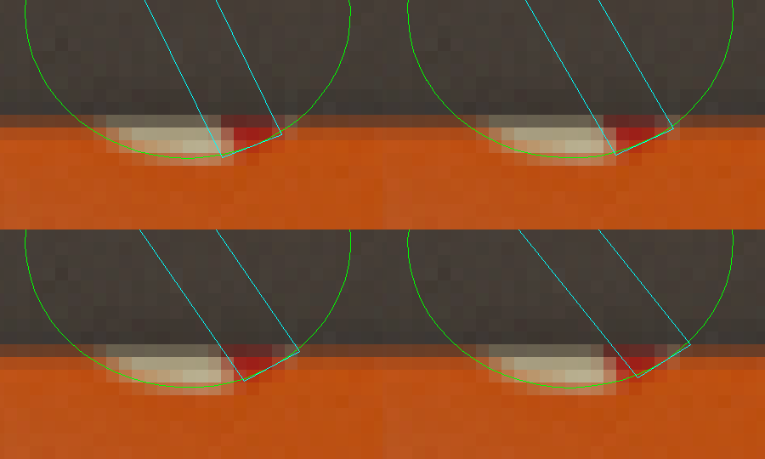

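```bash
cat >> h.py <<'E'
def down(p,z1,A,step=2.0,lim=8,rate=40,f0=-2.4):
    o=bot.get_obs(); z=o["tool_pos"][2]
    while z>z1+.01:
        z=max(z1,z-step); bot.movel([*p,z],A,rate=rate)
        o=bot.get_obs()
        if abs(o["contact_force"][2]-f0)>lim or np.hypot(*o["contact_force"][:2])>lim: st("stop");return False
    st("reached");return True
E
python3 - <<'E'
from h import *
import pickle
a=np.radians(163); A=ori(a); p=[552.0,26.7]
bot.movel([*p,266],A,rate=120); bot.movel([*p,254],A,rate=60);bot.pause(.3);o=st("above")
D=snap("wrist","i0.png",(200,150,310,240),7);D["o"]=o
S=snap("side","i1.png",(200,150,290,230),8)
pickle.dump((D,S),open("D4.pkl","wb"))
E
```

```text
above t 14.48 p [552.09  26.77 254.16] a 163.0 F [ 0.01  0.32 -2.53] T [ 0.124 -0.054 -0.006] op 0.427 q7 2.382
```

View pics/i0.png

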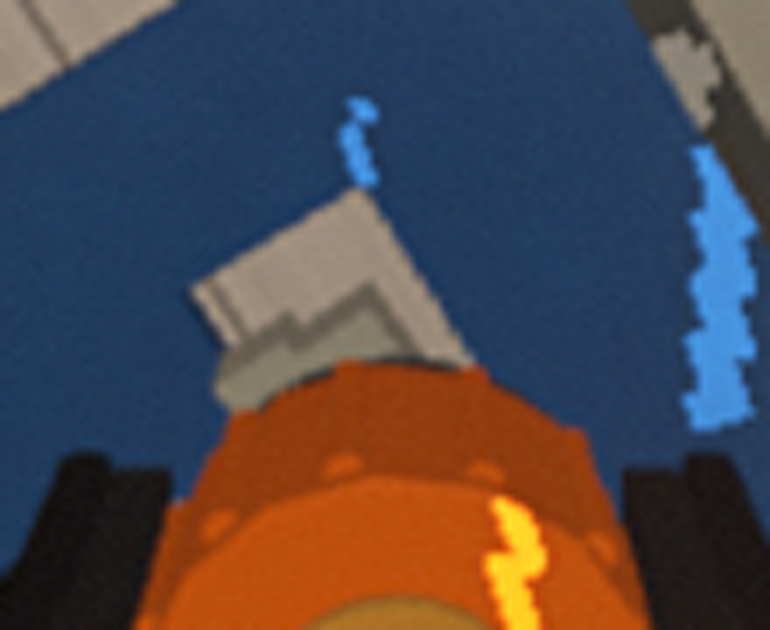

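View pics/i1.png

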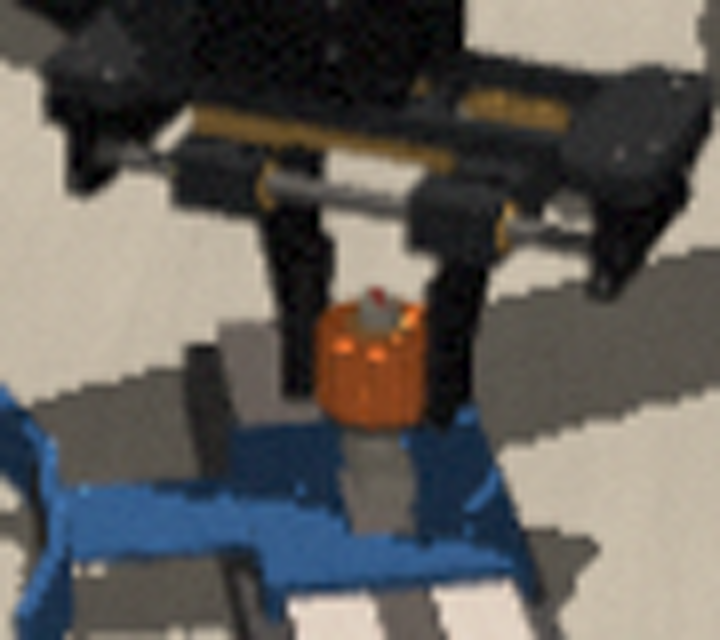

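Run:
```python
from ov import *
s,S=pickle.load(open("D4.pkl","rb"));o=s["o"]
L=[]
for b,d in ((10,(.8,1.8)),(14,(.8,1.8)),(18,(.8,1.8)),(22,(.8,1.8))):
    draw(s,o["tool_pos"],o["orientation"],b,(225,170,270,215),8.5,"tmp.png",d); L.append(cv2.imread("pics/tmp.png")[:300])
cv2.imwrite("pics/j.png",np.vstack([np.hstack(L[:2]),np.hstack(L[2:])]))
```

```text
(no output)
```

View pics/j.png

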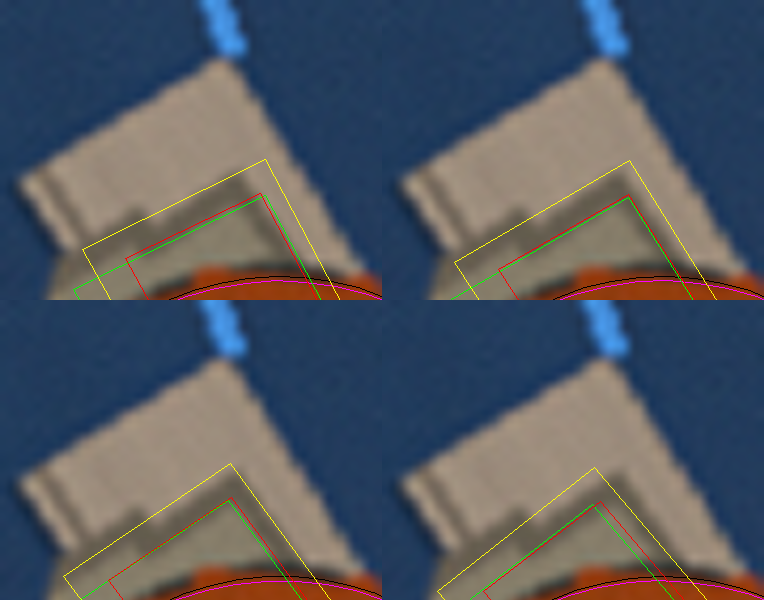

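Run:
```python
from h import *
A=ori(np.radians(161)); p=[552.17,26.2]
bot.movel([*p,252],A,rate=40); st()
print(down(p,236,A,step=2,lim=6))
snap("wrist","k0.png",(180,130,330,250),5)
snap("side","k1.png",(200,150,290,230),8)
```

```text
t 14.83 p [552.13  26.11 251.99] a 161.03 F [ 0.25  0.69 -2.44] T [ 0.117 -0.096 -0.027] op 0.429 q7 2.35
reached t 16.83 p [552.12  26.19 235.86] a 161.0 F [-0.05 -0.48 -2.41] T [ 0.143 -0.071  0.012] op 0.429 q7 2.334
True
```

View pics/k0.png

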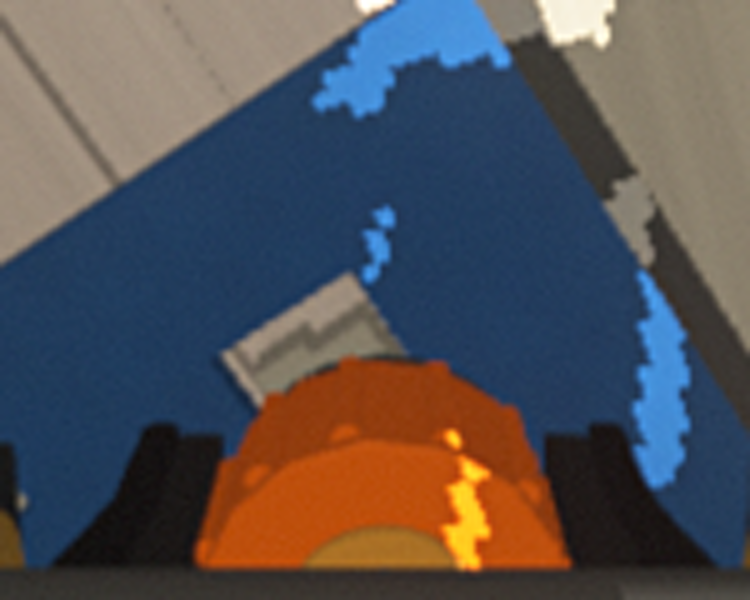

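Run:
```python
from h import *
A=ori(np.radians(161)); p=[552.17,26.2]
print(down(p,226,A,step=2,lim=6,rate=50))
print(down(p,220.5,A,step=.5,lim=2.5,rate=20)); bot.pause(.2); st()
snap("wrist","l0.png",(180,130,330,250),5)
snap("side","l1.png",(200,150,290,230),8)
```

```text
reached t 18.18 p [552.11  26.2  225.85] a 161.0 F [ 0.46  0.52 -2.23] T [ 0.177 -0.072  0.036] op 0.428 q7 2.324
True
stop t 19.68 p [552.24  26.34 223.44] a 161.0 F [-3.65 -1.78  6.14] T [-0.01   0.736 -0.006] op 0.429 q7 2.32
False
 t 19.88 p [552.25  26.31 223.45] a 161.0 F [-4.26 -0.11  7.5 ] T [0.032 0.762 0.014] op 0.426 q7 2.32
```

View pics/l1.png

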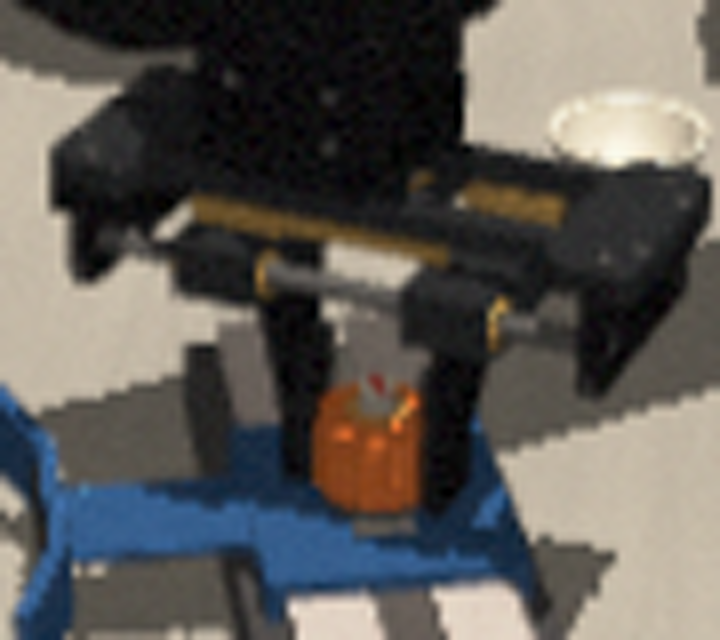

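View pics/l0.png

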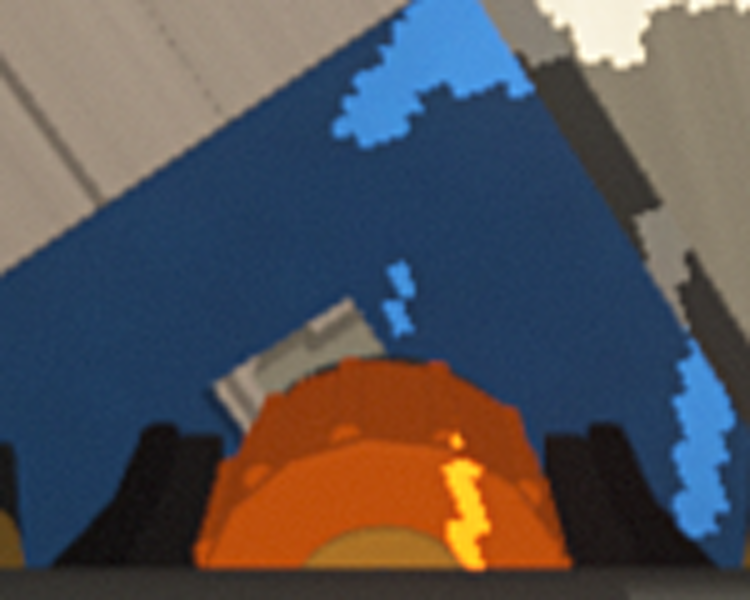

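```bash
cat >> h.py <<'E'
def turn(c,off,z,a0,a1,step,tmax,rate=40,gain=0.03,fz=None,settle=0.0,v=1):
    """clockwise turn with bolt centre c kept (bolt sits at off in tool frame)"""
    c=np.array(c,float); a=a0
    while a>a1+1e-6:
        a=max(a1,a-step); A=ori(np.radians(a)); p=c-A[:2,:2]@np.array(off)
        bot.movel([*p,z],A,rate=rate)
        if settle: bot.pause(settle)
        o=bot.get_obs(); F=o["contact_force"]; T=o["torque"]
        if v: print(round(o["clock"],2),"a",round(a,1),"F",F.round(1),"Tz",T[2].round(3),"c",c.round(2),"z",o["tool_pos"][2].round(2))
        c+=np.clip(gain*F[:2],-.3,.3)
        if T[2]>tmax or np.hypot(*F[:2])>15 or abs(F[2])>20: break
    return a,c
E
python3 - <<'E'
from h import *
A=ori(np.radians(161)); off=np.array([.3,1.5]); p=np.array([552.17,26.2]); c=p+A[:2,:2]@off
bot.movel([*p,223.9],A,rate=20); st("relax")
print(turn(c,off,223.9,161,141,5,.1))
E
```

```text
relax t 20.23 p [552.13  26.18 223.76] a 161.0 F [-0.36 -0.09 -1.41] T [ 0.124 -0.024  0.013] op 0.427 q7 2.322
20.48 a 156 F [-0.1  0.6 -2.5] Tz -0.017 c [552.37  27.72] z 223.78
20.73 a 151 F [ 0.8  0.8 -1.6] Tz -0.005 c [552.37  27.73] z 223.88
20.98 a 146 F [-0.3  0.2 -3.1] Tz -0.001 c [552.39  27.76] z 223.88
21.23 a 141 F [ 0.5  0.3 -2.7] Tz -0.081 c [552.39  27.76] z 223.91
(141, array([552.40256094,  27.7710433 ]))
```

Run:
```python
from h import *
off=np.array([.3,1.5])
print(turn([552.4,27.77],off,223.65,141,81,6,.12))
```

```text
21.49 a 135 F [-0.1 -0.  -1.6] Tz -0.047 c [552.4   27.77] z 223.67
21.75 a 129 F [-0.9  0.2 -2.7] Tz 0.067 c [552.4   27.77] z 223.67
22.01 a 123 F [ 0.4 -0.  -2.6] Tz 0.002 c [552.37  27.77] z 223.67
22.27 a 117 F [-0.9  0.7 -2.8] Tz 0.03 c [552.38  27.77] z 223.65
22.52 a 111 F [ 0.4  0.6 -3.1] Tz -0.006 c [552.36  27.79] z 223.69
22.78 a 105 F [ 1.6  1.3 -3.3] Tz 0.006 c [552.37  27.81] z 223.74
23.04 a 99 F [ 2.4  0.9 -2.3] Tz -0.014 c [552.42  27.85] z 223.79
23.3 a 93 F [ 2.4  0.7 -2.7] Tz -0.01 c [552.49  27.88] z 223.74
23.56 a 87 F [ 1.7 -0.3 -2.6] Tz -0.048 c [552.56  27.9 ] z 223.67
23.82 a 81 F [ 1.6  1.3 -1.9] Tz -0.014 c [552.61  27.89] z 223.6
(81, array([552.66262329,  27.92896371]))
```

```bash
cat >> h.py <<'E'
def avg(n=6,dt=.03):
    Fs=[];Ts=[]
    for _ in range(n):
        bot.pause(dt); o=bot.get_obs(); Fs.append(o["contact_force"]);Ts.append(o["torque"])
    return np.mean(Fs,0),np.mean(Ts,0),np.std(Ts,0)[2],o
def turn2(c,off,z,a0,a1,step,tmax,rate=40,gain=0.05,n=6):
    c=np.array(c,float); a=a0
    while a>a1+1e-6:
        a=max(a1,a-step); A=ori(np.radians(a)); p=c-A[:2,:2]@np.array(off)
        bot.movel([*p,z],A,rate=rate)
        F,T,sd,o=avg(n)
        print(round(o["clock"],2),"a",round(a,1),"F",F.round(1),"Tz",T[2].round(3),"sd",sd.round(3),"c",c.round(2),"z",o["tool_pos"][2].round(2),"q7",o["qpos"][6].round(2))
        c+=np.clip(gain*F[:2],-.3,.3)
        if T[2]>tmax or np.hypot(*F[:2])>15 or abs(F[2])>20: break
    return a,c
E
python3 - <<'E'
from h import *
print(avg()[:3])
print(turn2([552.66,27.93],[.3,1.5],223.6,81,57,4,.12))
E
```

```text
(array([ 1.25151243,  0.29722674, -2.40051392]), array([ 0.09002784, -0.50525162, -0.01016547]), np.float64(0.02645674547363109))
24.47 a 77 F [ 1.5 -0.6 -1.7] Tz 0.012 sd 0.011 c [552.66  27.93] z 223.58 q7 0.98
24.92 a 73 F [ 1.9 -0.  -1.9] Tz -0.011 sd 0.024 c [552.73  27.9 ] z 223.63 q7 0.92
25.37 a 69 F [ 2.5 -0.6 -2.1] Tz 0.027 sd 0.027 c [552.83  27.9 ] z 223.64 q7 0.85
25.82 a 65 F [ 2.8 -0.8 -1.7] Tz 0.025 sd 0.025 c [552.96  27.87] z 223.65 q7 0.79
26.27 a 61 F [ 3.6 -1.4 -1.9] Tz 0.086 sd 0.016 c [553.1   27.83] z 223.68 q7 0.72
26.72 a 57 F [ 2.7 -1.3 -0.8] Tz 0.154 sd 0.025 c [553.28  27.76] z 223.59 q7 0.66
(57, array([553.41217841,  27.6886834 ]))
```

Run:
```python
from h import *
print(turn2([553.41,27.69],[.3,1.5],223.5,57,27,5,.25,n=5))
```

```text
27.13 a 52 F [ 1.5 -2.4  0.6] Tz 0.161 sd 0.026 c [553.41  27.69] z 223.49 q7 0.58
27.55 a 47 F [-0.6 -3.2  1.6] Tz 0.194 sd 0.036 c [553.49  27.57] z 223.47 q7 0.5
27.97 a 42 F [-1.6 -3.7  2.6] Tz 0.18 sd 0.024 c [553.46  27.41] z 223.44 q7 0.42
28.38 a 37 F [-2.7 -3.   2.7] Tz 0.185 sd 0.029 c [553.38  27.22] z 223.44 q7 0.34
28.8 a 32 F [-3.2 -3.4  3.1] Tz 0.196 sd 0.035 c [553.25  27.08] z 223.44 q7 0.25
29.22 a 27 F [-3.  -2.4  2.9] Tz 0.168 sd 0.024 c [553.09  26.91] z 223.45 q7 0.17
(27, array([552.93783195,  26.78840666]))
```

Run:
```python
from h import *
print(turn2([552.94,26.79],[.3,1.5],223.5,27,-28,5,.235,n=5))
```

```text
29.63 a 22 F [-3.5 -2.   1.9] Tz 0.195 sd 0.026 c [552.94  26.79] z 223.44 q7 0.09
30.05 a 17 F [-3.1 -1.4  1.7] Tz 0.181 sd 0.046 c [552.76  26.69] z 223.45 q7 0.01
30.47 a 12 F [-2.9 -1.4  1. ] Tz 0.192 sd 0.022 c [552.61  26.62] z 223.44 q7 -0.07
30.88 a 7 F [-2.6 -0.8  0.3] Tz 0.202 sd 0.019 c [552.46  26.55] z 223.45 q7 -0.16
31.3 a 2 F [-2.9 -0.3  0.1] Tz 0.179 sd 0.01 c [552.34  26.51] z 223.44 q7 -0.24
31.72 a -3 F [-3.5  0.4  0.1] Tz 0.166 sd 0.04 c [552.19  26.5 ] z 223.48 q7 -0.32
32.13 a -8 F [-3.4  0.3 -0.9] Tz 0.214 sd 0.03 c [552.01  26.52] z 223.46 q7 -0.4
32.55 a -13 F [-3.4 -0.2 -0.9] Tz 0.221 sd 0.04 c [551.84  26.54] z 223.46 q7 -0.48
32.97 a -18 F [-3.4 -0.  -2. ] Tz 0.254 sd 0.034 c [551.67  26.53] z 223.42 q7 -0.57
(-18, array([551.50514181,  26.52620236]))
```

Run:
```python
from h import *
F,T,sd,o=avg(10); print(F,T[2],sd)
print(turn2([551.5,26.53],[.3,1.5],223.5,-18,-50,3,.288,n=10,gain=.03))
F,T,sd,o=avg(12); print(F,T[2],sd,o["clock"])
```

```text
[-3.33501376  0.29416038 -2.38204579] 0.2528559217832499 0.04763835377432805
33.88 a -21 F [-2.6  0.8 -3. ] Tz 0.269 sd 0.032 c [551.5   26.53] z 223.46 q7 -0.62
34.47 a -24 F [-2.6  1.3 -4.7] Tz 0.259 sd 0.024 c [551.42  26.55] z 223.46 q7 -0.67
35.05 a -27 F [-2.3  1.  -5. ] Tz 0.273 sd 0.026 c [551.34  26.59] z 223.49 q7 -0.72
35.63 a -30 F [-2.6  1.3 -5.5] Tz 0.311 sd 0.029 c [551.28  26.62] z 223.47 q7 -0.77
(-30, array([551.19943518,  26.66479237]))
[-2.64965586  1.40703186 -5.80344824] 0.2921807083615285 0.029353778074288323 36.0333
```

Run:
```python
from h import *
import pickle
bot.move_gripper(1.0); st("open")
o=bot.get_obs(); p=o["tool_pos"]
bot.movel([p[0],p[1],260],rate=80); bot.movel([p[0],p[1],320],rate=150); bot.pause(.3); o=st("up")
W=snap("wrist","m0.png",(130,60,390,260),3); S=snap("side","m1.png",(150,130,350,280),4); t=snap("top")
pickle.dump((W,S,t,o),open("D5.pkl","wb"))
```

```text
open t 37.09 p [551.76  28.06 223.48] a -30.0 F [ 0.55 -0.32  0.11] T [ 0.015 -0.013  0.014] op 0.999 q7 -0.767
up t 38.55 p [551.55  28.03 319.12] a -29.99 F [ 0.8  -0.61 -0.2 ] T [-0.019 -0.038 -0.006] op 1.003 q7 -0.726
```

View pics/m0.png

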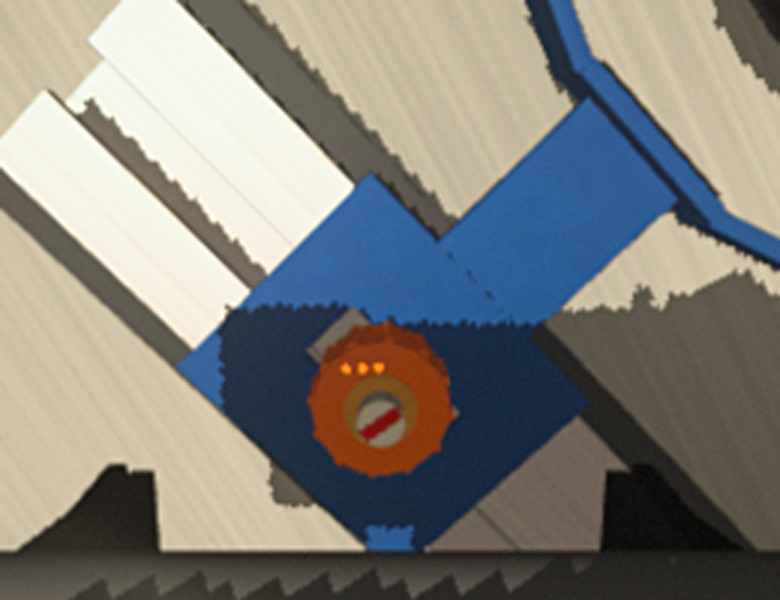

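View pics/m1.png

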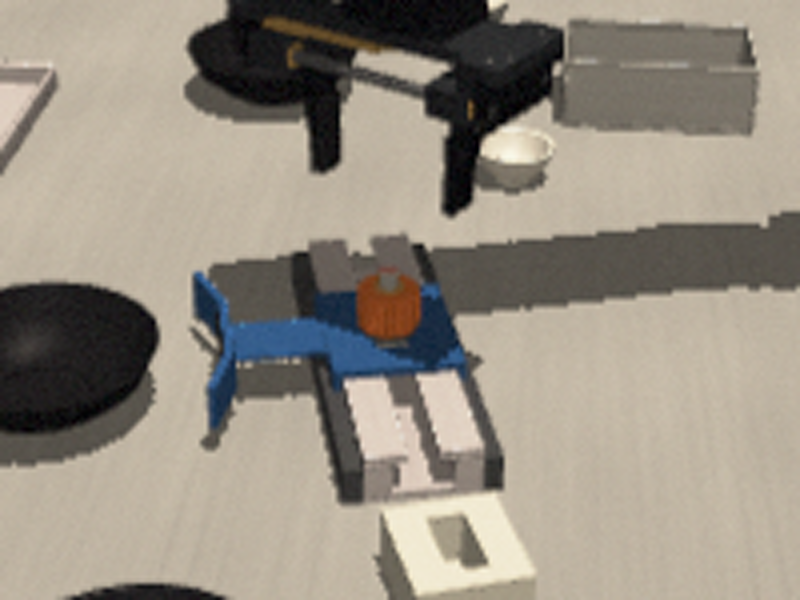

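Run:
```python
from h import *
import pickle
W,S,t,o=pickle.load(open("D5.pkl","rb"))
a=cv2.cvtColor(W["pixels"],cv2.COLOR_RGB2BGR)
cv2.imwrite("pics/n.png",cv2.resize(a[160:225,225:290],None,fx=9,fy=9,interpolation=cv2.INTER_CUBIC))
r=W["pixels"].astype(int); m=(r[...,0]>110)&(r[...,1]<70)&(r[...,2]<70); m[:190]=0;m[215:]=0
v,u=np.nonzero(m); P=np.array([bp(W,x,y,78)[:2] for x,y in zip(u,v)]); print(len(u))
d=cv2.fitLine(P.astype(np.float32),cv2.DIST_L2,0,.01,.01).ravel(); print("stripe dir deg",np.degrees(np.arctan2(d[1],d[0])),d[2:])
g=lambda x,y,z:bp(W,(x+.5)/3-.5+130,(y+.5)/3-.5+60,z)[:2]
for n,A,B,z in(("rail",(180,0),(355,185),32),("slot",(50,92),(252,290),32),("footend",(180,365),(370,172),38)):
    q=g(*B,z)-g(*A,z);print(n,np.degrees(np.arctan2(q[1],q[0])))
q=np.array([g(*p,38) for p in((180,365),(370,172),(592,403))]);print("foot corners",q.round(1),(q[0]+q[2])/2)
```

```text
702
stripe dir deg -29.830261 [551.1284    28.147188]
rail -76.14679820187371
slot -75.71807130709814
footend 14.641083531979843
foot corners [[502.4  64.4]
 [580.3  84.8]
 [604.5  -8.2]] [553.41134827  28.08210486]
```

View pics/n.png

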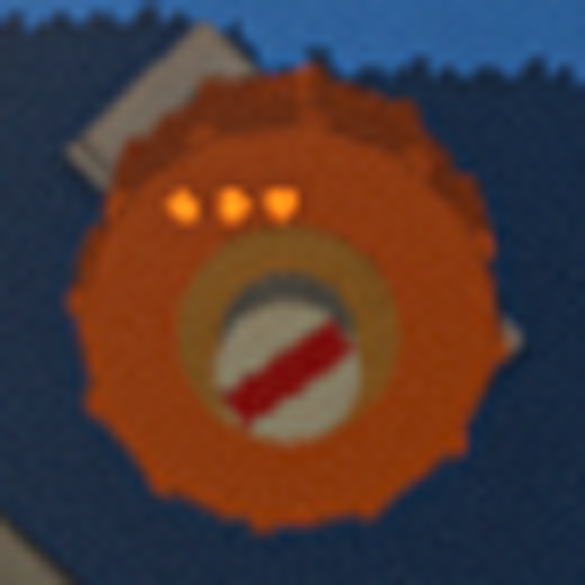

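Run:
```python
from h import *
import pickle
W=pickle.load(open("D5.pkl","rb"))[0]
g=lambda x,y:bp(W,(x+.5)/9-.5+225,(y+.5)/9-.5+160,81)[:2]
for a,b in(((237,412),(343,336)),((230,398),(325,325)),((248,422),(352,350))):
    q=g(*b)-g(*a);print(np.degrees(np.arctan2(q[1],q[0])),np.linalg.norm(q))
print("stud",g(289,368))
n0=np.array([.970,.242]);print(n0@(g(289,368)-[550,23]))
r=W["pixels"].astype(int);m=(r[...,0]>90)&(r[...,1]<40)&(r[...,2]<50);m[:190]=0;m[212:]=0;m[:,:245]=0;m[:,268:]=0
v,u=np.nonzero(m);P=np.array([bp(W,x,y,81)[:2] for x,y in zip(u,v)],np.float32);d=cv2.fitLine(P,cv2.DIST_L2,0,.01,.01).ravel();print(len(u),np.degrees(np.arctan2(d[1],d[0])),d[2:])
```

```text
7.024640989569487 11.31948317789311
8.88518068132403 10.401689554214338
6.118885750825587 10.982216862166265
stud [552.66328828  30.49222186]
4.396507318856607
53 6.468353 [552.1471    30.109722]
```

Run:
```python
import cv2,numpy as np,pickle
a=cv2.cvtColor(cv2.imread('pics/side0.png'),cv2.COLOR_BGR2GRAY)
W,S,t,o=pickle.load(open("D5.pkl","rb"))
b=cv2.cvtColor(S["pixels"],cv2.COLOR_RGB2GRAY)
for n,(x0,y0,x1,y1) in{"fence":(196,195,215,245),"bowl_a":(125,195,195,240),"holder":(244,255,285,290),"rail end":(228,225,275,256),"arm+fence":(196,195,232,245)}.items():
    print(n,cv2.phaseCorrelate(np.float32(a[y0:y1,x0:x1]),np.float32(b[y0:y1,x0:x1])))
T0=cv2.imread('pics/top0.png');T1=cv2.cvtColor(t["pixels"],cv2.COLOR_RGB2BGR)
cv2.imwrite('pics/q.png',cv2.resize(np.vstack([T0[120:220,180:320],T1[120:220,180:320]]),None,fx=3,fy=3,interpolation=cv2.INTER_CUBIC))
```

```text
fence ((-0.43127719694360955, 0.21692631730070389), 0.7028525819778443)
bowl_a ((-0.10069926688321829, 0.4561584822241187), 0.9779021715676343)
holder ((0.7463421040873648, -0.14239534162426892), 0.48641701568791895)
rail end ((0.05732816165829391, 0.09569307476992783), 0.9455977616210779)
arm+fence ((-0.21537639080420945, 0.1472444984119896), 0.7195312441719903)
```

View pics/q.png

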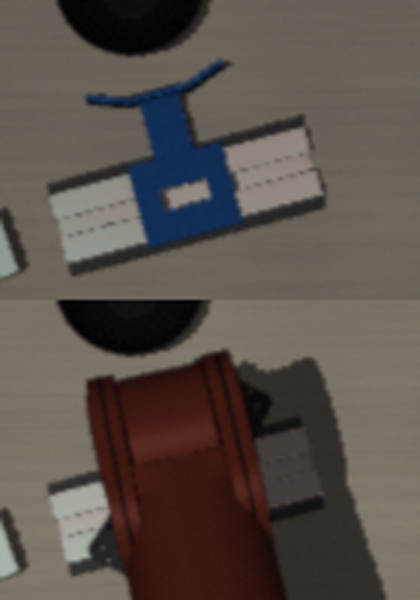

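Run:
```python
from h import *
o=bot.get_obs();p=o["tool_pos"]
bot.movel([p[0],p[1],400],rate=150)
bot.set_joints([1.233,.333,.04,1.465,-.013,1.343,-.059]); bot.pause(.3); st()
t=snap("top","r.png",(170,80,370,230),4); s=snap("side","rs.png",(150,130,350,280),4)
a=cv2.cvtColor(cv2.imread('pics/side0.png'),cv2.COLOR_BGR2GRAY);b=cv2.cvtColor(s["pixels"],cv2.COLOR_RGB2GRAY)
c=cv2.cvtColor(cv2.imread('pics/top0.png'),cv2.COLOR_BGR2GRAY);d=cv2.cvtColor(t["pixels"],cv2.COLOR_RGB2GRAY)
f=lambda a,b,r:cv2.phaseCorrelate(np.float32(a[r[1]:r[3],r[0]:r[2]]),np.float32(b[r[1]:r[3],r[0]:r[2]]))
print("side fence",f(a,b,(196,195,215,245)),"side arm",f(a,b,(196,195,232,245)),"bowl",f(a,b,(125,195,195,240)))
print("top fence",f(c,d,(205,135,262,168)),"top rail",f(c,d,(255,155,292,195)),"bowl",f(c,d,(195,85,253,139)),"dish",f(c,d,(328,195,356,222)))
```

```text
t 42.4 p [ 153.8  -631.67  405.11] a -76.34 F [ 0.35 -0.86  0.04] T [ 0.029 -0.026 -0.005] op 0.998 q7 -0.059
side fence ((0.01325340499987071, 0.04741779437144089), 0.9870729808807372) side arm ((-0.0019071516457245252, 0.03882868986547905), 1.0119802791542476) bowl ((-0.026184258878465982, 0.477462086532249), 0.9906051570986524)
top fence ((0.007462169859042689, -0.0033344046273668937), 1.0129888301646268) top rail ((-0.02027355650573881, -0.03132343638545976), 0.9926714536547661) bowl ((-0.007674021438006662, -0.022065558351890502), 0.9485583901405334) dish ((-0.06222798996401124, 0.525676074805915), 0.9930771230179587)
```

View pics/r.png

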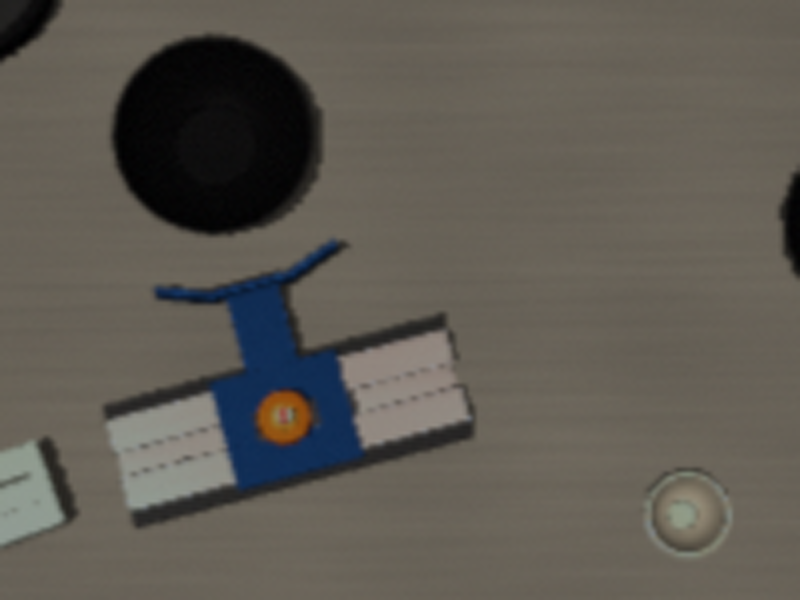

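View pics/rs.png

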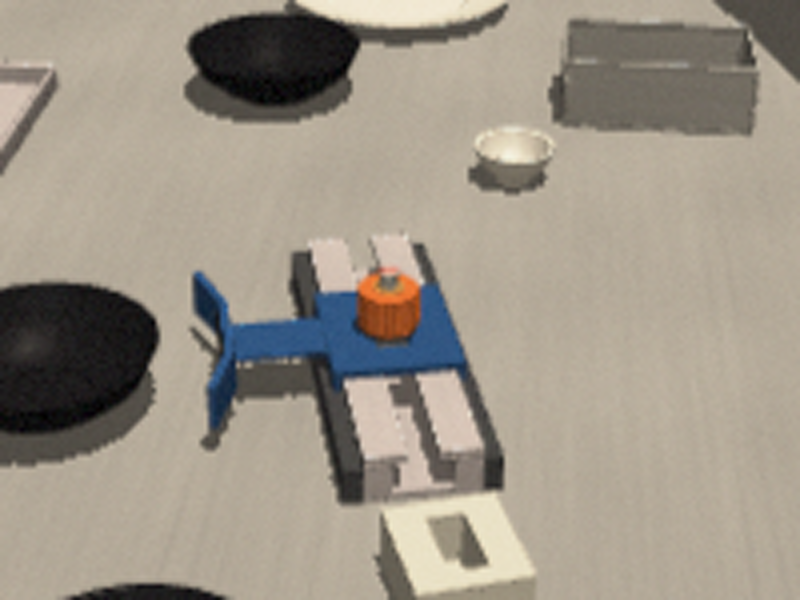

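```bash
python3 -c "
from workcell import bot
bot.sign_off(); print(bot.get_obs()['clock'])"
```

```text
the job is handed in; nothing more can be done
the job is handed in; nothing more can be done
```

The stop is clamped where it stood. I drew the bolt from its holder and lowered it through the hole into the slot without touching the sides. I then turned it clockwise to its stop, tightened it, let go and moved the arm clear. I handed the job in at about 42 s on the clock.

- **Torque:** it read about 0.18 N m with the nut running, then rose to 0.29–0.31 N m, where I stopped. Single readings vary by about ±0.03 N m.
- **Washer:** it touched the stop at the expected height, with the tool at z = 223.45 mm.
- **Stop and bystanders:** the pictures before and after show the stop moved less than 0.1 pixel, about 0.2 mm. Bowl_a and the dish matched by eye. The automatic comparison gave about half a pixel for bowl_a in the side view and for the dish in the top view. Bowl_a showed no shift in the top view, so I put this down to the method rather than movement. I did not compare bowl_b, bowl_c and the spoon numerically.
- **Disagreement on squareness:** the red stripe reads about 5–8° clockwise past square. The head can only turn about 4° past square before it hits the cavity walls, and the torque showed it had reached that stop. Earlier stripe readings were also about 5–8° below the head angle I saw directly. I take the head to be against its stop, within a few degrees of square.

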